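# Slide the specimen carrier home under the microscope

## Robot

A 7-joint arm with a two-finger parallel gripper is mounted at the origin on the work surface. World frame = base frame: x ahead of the robot, y to its left, z up, the work surface at z = 0. Lengths are in m, angles in rad, forces in N, time in s.
With the tool pointing down it reaches from about 0.425 to 1.025 m from the base axis. Payload 9.4 kg.
Tool frame: the origin (TCP) lies between the finger pads; the fingertips stand 8 mm ahead of it and the grasp point (between the pads) lies 11 mm behind it; x points along the fingers, z is the direction in which the jaws open and shut, and the axes are right-handed (so a half turn about x gives the same grasp; the last joint's range is limited). The gripper opens to 93 mm and grips with 3 to 60 N. Pads are 15 mm wide; open, the fingers measure 128 mm over their backs; the gripper's body (75 mm by 188 mm) begins 65 mm behind the grasp point.
Start: joints at [-1.184, 0.599, -0.003, 1.599, 0.002, 0.943, -0.08], TCP at [0.324, 0.648, 0.227] pointing down, gripper open.
Joint ranges: [-2.57, 2.57], [-0.35, 1.97], [-1.29, 1.29], [0.11, 2.56], [-1.05, 4.19], [0.11, 1.86], [-2.63, 2.63]. Speed limits (rad/s): [2.22, 2.22, 3.01, 3.01, 3.14, 3.14, 3.14].

## Interface

Orientations are given as [roll, pitch, yaw] about the fixed x, y, z axes, in that order (R = Rz(yaw) Ry(pitch) Rx(roll)).
In Python, from rig import * gives the robot as it stands.
- The arm moves only by the tool play_rows, never from a script. Its arguments are lists of equal length, an entry for each row: "travel": the shift along the tool's x, y, z in m, a list of three; "turn": the turn, a rotation vector about the tool's x, y, z in rad, a list of three. A call has 1 to 5 rows; each row shifts and turns the commanded pose from where the row before left it, along the tool's axes as they then stand; what a row does not reach is not made up. A row lasts 1/10 s, in which the tool goes at most 50 mm and 8.59 degrees, less where a joint would pass 70% of its speed; a pose out of reach is approached as far as the arm can. A call is refused whole if a number of a shift passes 0.05 or a number of a turn 0.15, either way. A call with a gripper value outside its range is refused whole. "hand" is the closure, from 0 (fully open) to 1 (shut), set as the call begins (left out, the last holds). The fingers move at their own pace and stop on an object; "grip_force" is the grip in N (left out, the last holds). Time passes only in rows, so rows that do not move let the fingers close. It gives the time, the measured TCP pose, the force and the opening at its end, in the units of the state.
- state(): the state, without advancing time (a new reading comes with each control period).
- snapshot(name): name is "side" or "top"; returns a dict with "pixels" (384x512x3 uint8, red, green, blue), "depth" (384x512 float32, m along the optical axis (not along the pixel's ray), 0 where there is no reading), "camera_matrix" (3x3 intrinsics, pixels), "D" ([k1, k2, p1, p2, k3] as OpenCV has them; the pictures are not rectified), "R" (3x3) and "t" (3): a world point X has camera coordinates R X + t. Camera axes: x right, y down, z forward; pixel columns grow to the right and rows downward; lengths in m; the calibration is good to about 2 mm. A picture is of the moment at which its call begins.
- close_job(): hands the job in, once; it reports no verdict.
Trained networks look in the newest picture that a camera, given by its name, has taken for a name from the list of things; names that differ only in an ending like _2 or _b are one class to them, and where a whole thing is asked for, a point or a joint stands for the part that bears it (a point fixed in the world has none). Each returns a list of dicts, best first, with "p" (0 to 1); they miss things now and then, are a little off and sometimes report something else, mostly with a low value. They report only what shows in the picture. A call takes as long as a camera call. They do not tell look-alikes from the thing itself.
- find_in(thing, camera): "pixel" ([column, row] in pixels, amid what is visible of it).
- place_of(thing, camera): "pixel" ([column, row] in pixels: a listed point, or the origin of a listed thing).
The state is a dict: "time_s": time; "joints": joint angles; "qvel": joint speeds; "effort": joint torques, N m; "tcp_pos": TCP position; "ee_rot": TCP orientation; "ft_force": force on the tool from outside, world axes, zero at the start; "wrist_torque": the same for the moment, N m; "width": opening from 0.0 (shut) to 1.0 (fully open).
Only numpy, scipy, OpenCV 4.12 (cv2) and the standard library are available. Lean on these libraries where they do the work, as an engineer would, in place of code of your own. Each camera call takes 0.05 s, during which the arm holds its last target.

## Task

Load the microscope: slide the carrier, with the specimen sitting in it, along the deck into the guides and under the objective until it is fully home against the end stop, then let go. The specimen must stay seated in the carrier; do not bump the microscope's head or objectives, and leave the other things on the deck and table where they are.

Things in the scene. Friction and masses are not known exactly. Their poses are not given: they have to be found in the camera images.
- microscope: Fixed microscope base with a flat deck, top 70 mm above the table. Origin on the working objective's vertical axis, at table level; +x points from the deck's open front into the guides (away from the robot), +y to the column side, z up. Deck: x -260 to +110, y -200 to +200 mm. Two guide rails along x, -50 to +50 mm, tops 18 mm above the deck, inner faces at y = +-48 mm.
- head: White box fixed over the guides, with column, camera tube and objectives; origin and axes as microscope. Box x -49 to +70, y -80 to +170, z 190 to 290 mm; column x -10 to +70, y 170 to 240; lamp house y to 360; camera tube up to z 520. The home carrier's tab is just under the box's front edge: lean the tool back 30 to 40 degrees (wrist towards the deck's front) to clear it.
- objective (a point): Lower end of the working objective (diameter 28 mm), on the microscope's z axis, 52 mm above the deck. Two slanting objectives beside it stay higher, at microscope x +30 to +75, y within +-50 mm.
- home (a point): Where the carrier's origin is when home: on the deck, at x -14, y 0, z 70 mm in the microscope's frame, same axes. The end stop is a 14 mm high bar across the channel whose face is 55 mm beyond this point.
- mouth (a point): Middle of the front opening of the guides, on the deck (x -88, y 0, z 70 mm in the microscope's frame). Flared cheeks 14 mm high narrow from about 130 mm here to the 96 mm channel at x -50 mm. Each rail has a lip reaching in to y = +-40 mm, underside 14 mm above the deck, over the carrier plate's edges: the carrier can only be slid in from the front.
- carrier: Loose specimen carrier, about 0.35 kg, aluminium plate 110 (x) x 90 (y) x 10 mm, on the deck in front of the guides. Origin: centre of its underside; +x is the leading end, which goes into the guides. In the guides it has 3 mm of play each side and 4 mm under the lips. Upright tab near the trailing end, round rim with the specimen near the leading end.
- tab (a point): Middle of the carrier's upright tab, 46 mm above the carrier's underside, at carrier x -40, y 0 mm: grip here across y. The tab is 24 (x) x 12 (y) mm, its top 60 mm above the carrier's underside.
- nest (a point): Centre of the floor inside the carrier's rim, 10 mm above the carrier's underside, at carrier x +14 mm. Rim outside diameter 53, inside 44 mm, top 18 mm above the carrier's underside.
- specimen: Loose round specimen mount, black disc 40 mm diameter, 22 mm high, with a bright metal face on top, sitting in the carrier's rim; its top is 32 mm above the deck. Origin at the centre of its underside.
- spare_objective: Bystander standing on the deck: steel spare objective, 34 mm diameter, 46 mm high. Origin at the centre of its underside.
- spare_mount: Bystander on the deck: another black mount, 38 mm diameter, 20 mm high, not in a carrier. Origin at the centre of its underside.
- oil_jar: Bystander on the deck: small jar, 34 mm diameter, 45 mm high. Origin at the centre of its underside.
- mug: Bystander on the table: white mug, 80 mm diameter, 95 mm high. Origin at the centre of its underside.
- wash_bottle: Bystander on the table: white bottle, 68 mm diameter, 130 mm high. Origin at the centre of its underside.
- screwdriver: Bystander lying on the table: a screwdriver. Origin at its underside, between its ends.
Not all that is in view belongs to the job. Leave any turquoise look-alike of the specimen alone. What is shaped like the carrier but purple is not meant.

How it is judged:
At the end, for the whole second after the job is handed in: The carrier lies flat on the deck between the guides, within 6 mm of home against the end stop and within 0.09 rad of square, leading end first as it started; the specimen sits flat in the carrier's rim (within 6 mm of its centre); both are at rest (x of carrier in the frame of home between -0.006 and 0.006 m and y of carrier in the frame of home between -0.006 and 0.006 m and z of carrier in the frame of home below 0.004 m and angle between the x axis of carrier and the x axis of microscope, either way round below 0.09 rad and angle between carrier's own z axis and vertical below 0.05 rad and distance between specimen and nest below 0.006 m and angle between specimen's own z axis and vertical below 0.08 rad and linear speed of each of carrier, specimen below 0.01 m/s); the robot touches nothing.
It fails at once if the microscope's head or objectives are bumped (more than 5 N by anything) (contact force between head and anything else above 5 N).
It fails at once if the specimen is tipped or leaves the carrier's rim (more than 15 mm away) (angle between specimen's own z axis and vertical above 0.5 rad or distance between specimen and nest above 0.015 m).
It fails at once if a bystander on the deck is moved by more than 30 mm (distance of any of spare_objective, spare_mount, oil_jar from where it was at the start of the episode above 0.03 m).
It fails at once if a bystander on the table is moved by more than 30 mm (distance of any of mug, wash_bottle, screwdriver from where it was at the start of the episode above 0.03 m).
It also fails if it takes over 42 s, if anything falls off the work surface, if the arm or the gripper's body presses on something with over 40 N, if the wrist force passes 120 N, or if a joint passes its speed limit or range.

## Working session

There is one attempt and no reset: what is moved stays moved. The work goes in short steps, Python scripts to look and compute and a tool call to move; the robot and the scene stay as the last step left them, time stands still between calls to the robot, and variables do not carry over. Pictures are saved under pics/ and viewed, and the job is handed in when it is done.

Besides the shell and the picture viewer there is one more tool, called after "Emit:" as name(argument=value, ...), one argument or row to a line, values as JSON. play_rows: Moves the arm, as the interface text tells. Its arguments: {"type":"object","properties":{"travel":{"type":"array"},"turn":{"type":"array"},"hand":{"type":"number"},"grip_force":{"type":"number"}},"required":["travel","turn"]}

```bash
mkdir -p pics; ls; python3 - <<'E'
from rig import *
import cv2
print(state())
for c in ("side","top"):
    s=snapshot(c)
    cv2.imwrite(f"pics/{c}0.png",s["pixels"][:,:,::-1])
    print(c,s["camera_matrix"],s["D"],s["R"],s["t"])
    for n in ["carrier","tab","nest","specimen","home","mouth","objective","microscope","spare_objective","spare_mount","oil_jar","mug","wash_bottle","screwdriver","head"]:
        print(n,[(([round(v) for v in d["pixel"]]),round(d["p"],2)) for d in place_of(n,c)[:3]])
E
```

```text
pics
{'time_s': 0.0, 'joints': array([-1.18373895,  0.60013279, -0.00255044,  1.60010309,  0.0017911 ,
        0.94288325, -0.07980809]), 'qvel': array([ 0.00201322, -0.00209636,  0.00027928,  0.0020199 ,  0.00064189,
       -0.00039884, -0.00064485]), 'effort': array([-5.80216183e-04, -7.65039825e+01,  1.49660803e+00, -2.52354079e+01,
       -5.24911622e-02,  1.65743806e-02,  1.22309580e-04]), 'tcp_pos': array([0.32410369, 0.64800978, 0.22576388]), 'ee_rot': array([-3.05687326,  1.56927211, -1.94978323]), 'ft_force': array([ 0.09122809,  0.61730098, -0.51218725]), 'wrist_torque': array([ 0.04902576, -0.01970131, -0.00075155]), 'width': 0.9979865335708061}
side [[406.27846985   0.         256.06285022]
 [  0.         406.27846985 187.74677197]
 [  0.           0.           1.        ]] [-0.14512373  0.          0.          0.          0.        ] [[ 0.99305512 -0.11745701 -0.00673636]
 [-0.06404376 -0.49166013 -0.86842887]
 [ 0.09869106  0.86282916 -0.495768  ]] [-0.54907143  0.12990976  1.4024972 ]
carrier [([253, 186], 0.81), ([195, 191], 0.69)]
tab [([245, 174], 0.77), ([195, 189]
[... 765 characters left out ...]
7]
 [ 0.21232128  0.01631378 -0.97706373]] [-0.00930267  0.5920066   1.18794737]
carrier [([205, 275], 0.78), ([241, 202], 0.67)]
tab [([217, 270], 0.88), ([238, 214], 0.86)]
nest [([202, 268], 0.9), ([244, 199], 0.81), ([313, 228], 0.56)]
specimen [([246, 200], 0.57), ([171, 215], 0.49), ([246, 259], 0.44)]
home [([258, 155], 0.85)]
mouth [([256, 181], 0.83), ([139, 249], 0.37)]
objective [([421, 242], 0.47), ([236, 217], 0.41)]
microscope [([258, 161], 0.78)]
spare_objective [([306, 159], 0.69)]
spare_mount [([199, 205], 0.49)]
oil_jar [([312, 228], 0.43)]
mug [([105, 218], 0.96)]
wash_bottle [([420, 244], 0.98), ([200, 203], 0.5)]
screwdriver [([140, 249], 0.66)]
head [([237, 216], 0.41)]
```

```bash
python3 - <<'E'
import cv2
for c,(x,y,w,h) in (("side",(160,110,220,160)),("top",(130,100,230,200))):
    im=cv2.imread(f"pics/{c}0.png")[y:y+h,x:x+w]
    f=min(800//w,600//h)
    cv2.imwrite(f"pics/{c}0z.png",cv2.resize(im,None,fx=f,fy=f,interpolation=cv2.INTER_CUBIC)); print(f)
E
```

```text
3
3
```

View pics/side0.png

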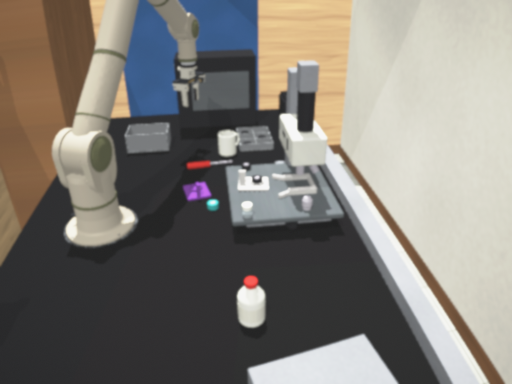

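View pics/top0.png

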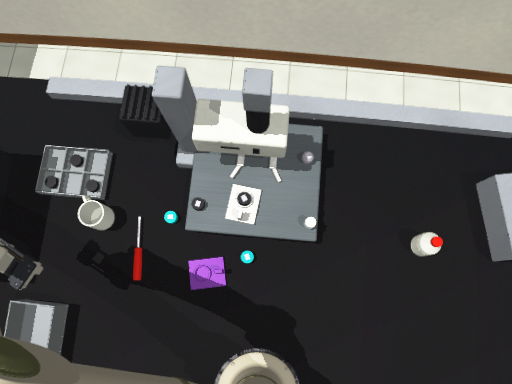

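```bash
sleep 1
```

```text
(no output)
```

View pics/top0z.png

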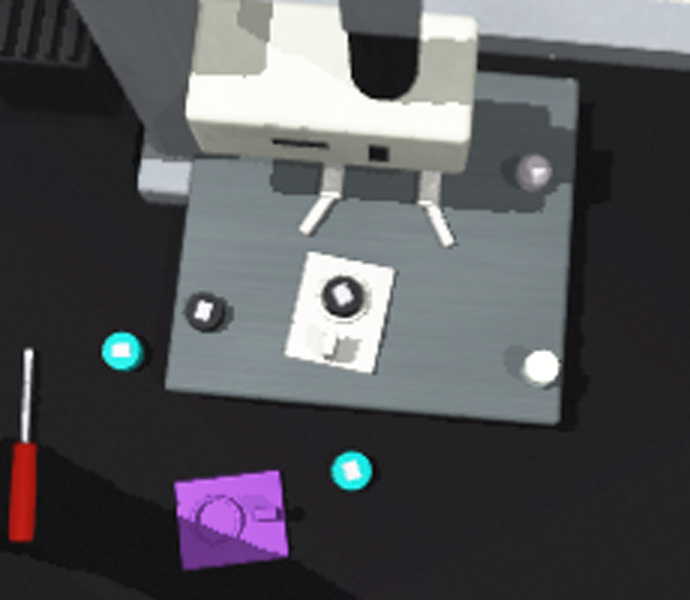

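View pics/side0z.png

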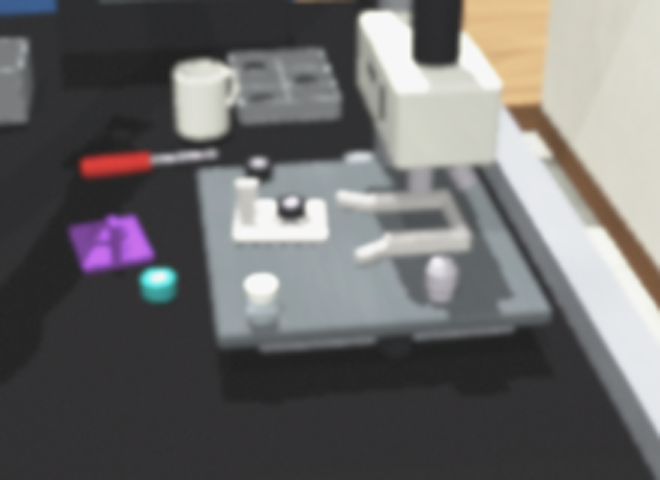

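The white carrier is at about (243,203) in top, with its tab at about (240,214). The purple decoy is at (207,273) and turquoise mounts at (170,217) and (247,257). Next I'll measure the deck and carrier.

```bash
cat > h.py <<'E'
import numpy as np, cv2
from scipy.spatial.transform import Rotation as Ro
def ray(s,px):
    p=cv2.undistortPoints(np.array(px,float).reshape(-1,1,2),s["camera_matrix"],np.array(s["D"])).reshape(-1,2)
    return np.c_[p,np.ones(len(p))]
def cloud(s):
    h,w=s["depth"].shape
    u,v=np.meshgrid(np.arange(w),np.arange(h))
    r=ray(s,np.c_[u.ravel(),v.ravel()])*s["depth"].reshape(-1,1)
    return ((r-np.array(s["t"]))@np.array(s["R"])).reshape(h,w,3)
def at_z(s,px,z):
    R=np.array(s["R"]);d=ray(s,px)@R;c=-R.T@np.array(s["t"])
    return c+d*((z-c[2])/d[:,2])[:,None]
def proj(s,X):
    return cv2.projectPoints(np.array(X,float).reshape(-1,3),cv2.Rodrigues(np.array(s["R"]))[0],np.array(s["t"]),s["camera_matrix"],np.array(s["D"]))[0].reshape(-1,2)
E
python3 - <<'E'
from rig import *
from h import *
np.set_printoptions(precision=4,suppress=True)
s=snapshot("top"); W=cloud(s); im=s["pixels"].astype(int)
reg=np.zeros(W.shape[:2],bool); reg[120:250,180:330]=1
z=W[...,2]
dk=reg&(abs(z-.07)<.006)&(s["depth"]>0)
print("deck z med",np.median(z[dk]))
P=W[dk][:,:2].astype(np.float32); r=cv2.minAreaRect(P); print("deck rect",r,cv2.boxPoints(r))
# corners by hand
c=at_z(s,[[185,229.3],[316,241],[322.7,126.7]],.07); print(c)
f=c[0]-c[1]; print("front len",np.linalg.norm(f[:2]),"yaw",np.arctan2(f[1],f[0])-np.pi/2, "side",np.linalg.norm(c[2]-c[1]),np.arctan2(*(c[2]-c[1])[[1,0]]))
ca=np.zeros_like(reg); ca[180:228,220:265]=1
br=ca&(im.min(2)>170)
print("carrier bright z",np.median(z[br]),br.sum())
# plate outline : z>0.074 points; convex hull of bright plate at z .08
m=ca&(z>.0745)&(z<.085)
r=cv2.minAreaRect(W[m][:,:2].astype(np.float32)); print("carrier",r,m.sum())
print(cv2.boxPoints(r))
t=ca&(z>.11); print("tab pts",W[t].mean(0),t.sum())
sp=ca&(z>.095)&(z<.107); print("spec",W[sp].mean(0),sp.sum())
for n,zz in (("home",.07),("mouth",.07),("tab",.116),("nest",.08),("carrier",.07),("microscope",0)):
    for cam in("top",): print(n,[at_z(s,d["pixel"],zz)[0] for d in place_of(n,cam)[:2]])
E
```

```text
deck z med 0.07090824517724942
deck rect ((0.6464980840682983, 0.08207225799560547), (0.370433509349823, 0.4387623071670532), 0.07321722060441971) [[ 0.461   0.3012]
 [ 0.4616 -0.1375]
 [ 0.832  -0.1371]
 [ 0.8314  0.3017]]
[[ 0.4622  0.2599  0.07  ]
 [ 0.4622 -0.1358  0.07  ]
 [ 0.8281 -0.1358  0.07  ]]
front len 0.39569983563303374 yaw 2.0653681457982742e-05 side 0.36585324786464385 0.00012265296852454459
carrier bright z 0.08126425912165522 889
carrier ((0.5562450289726257, 0.09644077718257904), (0.14547105133533478, 0.13534532487392426), 5.296058654785156) 849
[[0.4776 0.1571]
 [0.4901 0.0223]
 [0.6349 0.0358]
 [0.6224 0.1705]]
tab pts [0.4865 0.0859 0.2981] 48
spec [0.5656 0.0904 0.1025] 143
home [array([0.7096, 0.0667, 0.07  ])]
mouth [array([0.6279, 0.0676, 0.07  ])]
tab [array([0.5058, 0.1025, 0.116 ]), array([0.3506, 0.1479, 0.116 ])]
nest [array([0.5805, 0.0912, 0.08  ]), array([0.3442, 0.1947, 0.08  ])]
carrier [array([0.5589, 0.094 , 0.07  ]), array([0.3312, 0.1708, 0.07  ])]
microscope [array([0.7257, 0.0627, 0.    ])]
```

```bash
python3 - <<'E'
from rig import *
from h import *
np.set_printoptions(precision=4,suppress=True)
s=snapshot("top"); W=cloud(s); g=s["pixels"].min(2).astype(np.uint8)
z=W[...,2]
c=at_z(s,np.array([[308,252],[396,268],[375,375],[286,356]])/3+[130,100],.08); print(c[:,:2],c.mean(0))
for i in range(4): d=c[(i+1)%4]-c[i]; print(np.linalg.norm(d),np.degrees(np.arctan2(d[1],d[0])))
# mask fit
sub=np.zeros_like(g); sub[178:228,218:268]=g[178:228,218:268]
n,l,st,ce=cv2.connectedComponentsWithStats((sub>140).astype(np.uint8)); i=1+st[1:,4].argmax()
v,u=np.where(l==i); X=at_z(s,np.c_[u,v],.08)[:,:2]
r=cv2.minAreaRect(X.astype(np.float32)); print("thr",r)
# tab via depth, specimen top
m=(l==i)|1>0
ca=np.zeros(g.shape,bool); ca[178:228,218:268]=1
for lo,hi in((.115,.14),(.096,.107)):
    k=ca&(z>lo)&(z<hi); print(lo,k.sum(),np.median(W[k],0),W[k].mean(0), [w.mean() for w in np.where(k)][::-1])
print({n:[(d["pixel"],d["p"]) for d in place_of(n,"top")] for n in("tab","nest")})
q=snapshot("side"); Q=cloud(q)
for n,zz in (("home",.07),("mouth",.07),("tab",.116),("nest",.08),("carrier",.07)):
    print(n,[(at_z(q,d["pixel"],zz)[0],d["p"]) for d in place_of(n,"side")[:3]])
k=np.zeros(g.shape,bool); k[160:195,230:275]=1
for lo,hi in((.115,.14),(.098,.106)):
    kk=k&(Q[...,2]>lo)&(Q[...,2]<hi)&(Q[...,0]<.62); print(kk.sum(),np.median(Q[kk],0) if kk.any() else 0)
# overlay models
M=np.array([.7215,.063,0])
def car(p,a): return (Ro.from_euler('z',a).as_matrix()@np.array(p).T).T
a=np.radians(-12); o=np.array([c[:,0].mean(),c[:,1].mean(),.07])
for nm,S in(("top",s),("side",q)):
    I=cv2.resize(S["pixels"][:,:,::-1],None,fx=4,fy=4,interpolation=cv2.INTER_CUBIC)
    def poly(P,col): cv2.polylines(I,[np.round((proj(S,P)+.5)*4).astype(int)],True,col,1)
    poly(M+np.array([[-.26,-.2,.07],[.11,-.2,.07],[.11,.2,.07],[-.26,.2,.07]]),(0,255,0))
    poly(M+np.array([[-.05,-.048,.088],[.05,-.048,.088],[.05,.048,.088],[-.05,.048,.088]]),(255,255,0))
    poly(o+car([[-.055,-.045,.01],[.055,-.045,.01],[.055,.045,.01],[-.055,.045,.01]],a),(0,0,255))
    poly(o+car([[-.052,-.006,.06],[-.028,-.006,.06],[-.028,.006,.06],[-.052,.006,.06]],a),(255,0,255))
    x,y=(170,110) if nm=="top" else (190,120)
    cv2.imwrite(f"pics/ov_{nm}.png",I[y*4:(y+140)*4,x*4:(x+170)*4])
E
```

```text
[[0.6125 0.13  ]
 [0.6038 0.0392]
 [0.4929 0.0505]
 [0.504  0.141 ]] [0.5533 0.0902 0.08  ]
0.09120757684658741 -95.46230143329298
0.11152931779219256 174.20650635852306
0.09114665347873509 82.99693002316474
0.1090780718352096 -5.751624172718636
thr ((0.5538719296455383, 0.09397026896476746), (0.09236251562833786, 0.11207995563745499), 82.91588592529297)
0.115 41 [0.5135 0.0965 0.13  ] [0.5138 0.0967 0.1291] [np.float64(239.53658536585365), np.float64(214.02439024390245)]
0.096 134 [0.5673 0.0912 0.1031] [0.5664 0.0907 0.103 ] [np.float64(243.73134328358208), np.float64(198.3134328358209)]
{'tab': [([216.6, 273.0], 0.73), ([238.1, 215.6], 0.56)], 'nest': [([243.7, 196.1], 0.84), ([200.2, 270.9], 0.73)]}
home [(array([0.6952, 0.0496, 0.07  ]), 0.78)]
mouth [(array([0.6237, 0.0597, 0.07  ]), 0.97)]
tab [(array([0.3478, 0.0256, 0.116 ]), 0.85), (array([0.525 , 0.0786, 0.116 ]), 0.57), (array([0.3991, 0.1982, 0.116 ]), 0.5)]
nest [(array([0.5788, 0.1022, 0.08  ]), 0.82), (array([0.3395, 0.0674, 0.08  ]), 0.82)]
carrier [(array([0.3409, 0.0869, 0.07  ]), 0.88), (array([0.5583, 0.0809, 0.07  ]), 0.74)]
37 [0.5133 0.0917 0.1254]
68 [0.5632 0.0866 0.103 ]
```

```bash
sleep 1
```

```text
(no output)
```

View pics/ov_top.png

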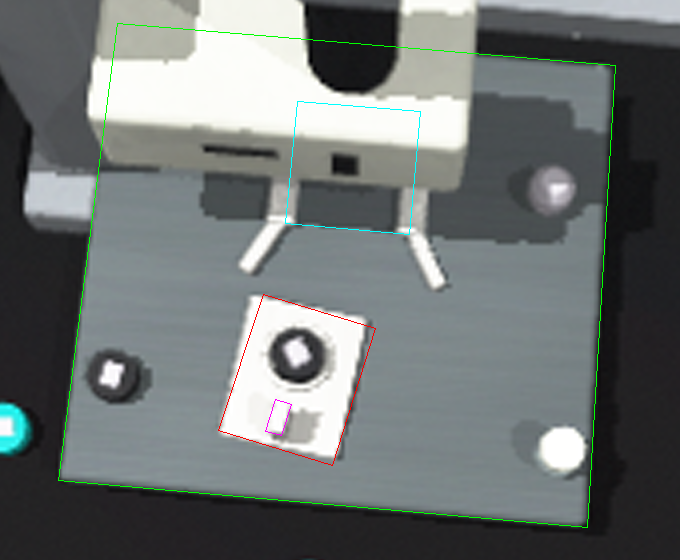

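View pics/ov_side.png

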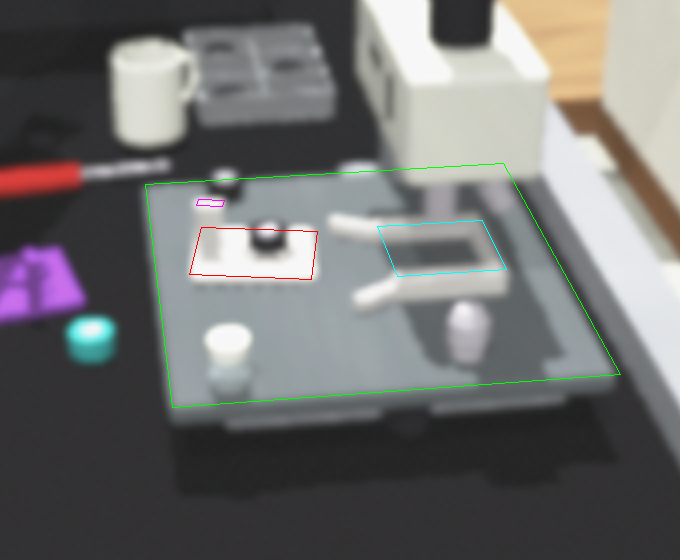

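```bash
cat >> h.py <<'E'
def tool(lean,yaw,sgn):
    x=np.array([np.sin(lean)*np.cos(yaw),np.sin(lean)*np.sin(yaw),-np.cos(lean)])
    z=sgn*np.array([-np.sin(yaw),np.cos(yaw),0]); return np.c_[x,np.cross(z,x),z]
def plan(st,p,R,n):
    """n equal rows from the measured pose to p,R"""
    R0=Ro.from_euler('xyz',st["ee_rot"]).as_matrix(); p0=np.array(st["tcp_pos"])
    w=Ro.from_matrix(R0.T@R).as_rotvec()
    out=[];dp=(np.array(p)-p0)/n
    for k in range(n):
        Rk=R0@Ro.from_rotvec(w*k/n).as_matrix(); out.append(Rk.T@dp)
    print("angle",np.degrees(np.linalg.norm(w)),"turn/row",np.round(w/n,4)); print("dist",np.linalg.norm(dp)*n)
    print(np.round(out,4).tolist())
E
python3 - <<'E'
from rig import *
from h import *
np.set_printoptions(precision=3,suppress=True)
s=state(); print(Ro.from_euler('xyz',s["ee_rot"]).as_matrix())
for sg in(1,-1):
    plan(s,[.435,.105,.215],tool(np.radians(38),-.11,sg),20)
E
```

```text
[[ 0.    -0.894  0.447]
 [-0.     0.447  0.894]
 [-1.    -0.    -0.   ]]
angle 42.88704213266256 turn/row [-0.017 -0.006 -0.033]
dist 0.5546851438536403
[[0.0006, -0.0171, -0.0218], [0.001, -0.0167, -0.0221], [0.0014, -0.0163, -0.0224], [0.0018, -0.0158, -0.0227], [0.0022, -0.0154, -0.023], [0.0026, -0.0149, -0.0232], [0.0029, -0.0144, -0.0235], [0.0032, -0.0139, -0.0238], [0.0035, -0.0134, -0.024], [0.0038, -0.0129, -0.0243], [0.0041, -0.0123, -0.0245], [0.0043, -0.0118, -0.0247], [0.0046, -0.0112, -0.025], [0.0048, -0.0106, -0.0252], [0.005, -0.01, -0.0254], [0.0051, -0.0094, -0.0256], [0.0053, -0.0088, -0.0258], [0.0054, -0.0082, -0.0259], [0.0055, -0.0076, -0.0261], [0.0056, -0.007, -0.0263]]
angle 160.84776569612487 turn/row [ 0.133 -0.046  0.008]
dist 0.5546851438536403
[[0.0006, -0.0171, -0.0218], [-0.0005, -0.0198, -0.0194], [-0.0015, -0.0222, -0.0165], [-0.0024, -0.0242, -0.0134], [-0.0031, -0.0257, -0.0099], [-0.0037, -0.0268, -0.0063], [-0.0041, -0.0273, -0.0025], [-0.0044, -0.0274, 0.0013], [-0.0044, -0.0269, 0.0051], [-0.0043, -0.0259, 0.0088], [-0.0041, -0.0245, 0.0123], [-0.0036, -0.0226, 0.0156], [-0.003, -0.0203, 0.0186], [-0.0023, -0.0176, 0.0213], [-0.0014, -0.0147, 0.0235], [-0.0004, -0.0114, 0.0253], [0.0007, -0.008, 0.0266], [0.0019, -0.0044, 0.0273], [0.0032, -0.0008, 0.0275], [0.0044, 0.0028, 0.0272]]
```

Emit:
play_rows(
  travel=[
    [0.001, -0.017, -0.022],
    [0.001, -0.017, -0.022],
    [0.001, -0.016, -0.022],
    [0.002, -0.016, -0.023],
    [0.002, -0.015, -0.023],
  ],
  turn=[
    [-0.017, -0.006, -0.033],
    [-0.017, -0.006, -0.033],
    [-0.017, -0.006, -0.033],
    [-0.017, -0.006, -0.033],
    [-0.017, -0.006, -0.033],
  ],
  hand=0,
)

```text
time_s: 2.9
tcp_pos: [0.3519, 0.5116, 0.2238]
ee_rot: [-1.432, 1.402, -0.24]
ft_force: [0.5, 0.7, 0.1]
width: 1.003
```

Emit:
play_rows(
  travel=[
    [0.003, -0.015, -0.023],
    [0.003, -0.014, -0.024],
    [0.003, -0.014, -0.024],
    [0.004, -0.013, -0.024],
    [0.004, -0.013, -0.024],
  ],
  turn=[
    [-0.017, -0.006, -0.033],
    [-0.017, -0.006, -0.033],
    [-0.017, -0.006, -0.033],
    [-0.017, -0.006, -0.033],
    [-0.017, -0.006, -0.033],
  ],
)

```text
time_s: 3.4
tcp_pos: [0.379, 0.3758, 0.2199]
ee_rot: [-1.475, 1.235, -0.196]
ft_force: [1.0, 1.1, -0.4]
width: 1.004
```

Emit:
play_rows(
  travel=[
    [0.004, -0.012, -0.025],
    [0.004, -0.012, -0.025],
    [0.005, -0.011, -0.025],
    [0.005, -0.011, -0.025],
    [0.005, -0.01, -0.025],
  ],
  turn=[
    [-0.017, -0.006, -0.033],
    [-0.017, -0.006, -0.033],
    [-0.017, -0.006, -0.033],
    [-0.017, -0.006, -0.033],
    [-0.017, -0.006, -0.033],
  ],
)

```text
time_s: 3.9
tcp_pos: [0.4066, 0.2399, 0.2169]
ee_rot: [-1.519, 1.069, -0.151]
ft_force: [1.3, -0.2, -0.5]
width: 1.001
```

Emit:
play_rows(
  travel=[
    [0.005, -0.009, -0.026],
    [0.005, -0.009, -0.026],
    [0.005, -0.008, -0.026],
    [0.006, -0.008, -0.026],
    [0.006, -0.007, -0.026],
  ],
  turn=[
    [-0.017, -0.006, -0.033],
    [-0.017, -0.006, -0.033],
    [-0.017, -0.006, -0.033],
    [-0.017, -0.006, -0.033],
    [-0.017, -0.006, -0.033],
  ],
)

```text
time_s: 4.4
tcp_pos: [0.4188, 0.1726, 0.1998]
ee_rot: [-1.619, 1.019, -0.204]
ft_force: [0.5, 0.1, -0.6]
width: 0.999
```

```bash
python3 - <<'E'
from rig import *
from h import *
np.set_printoptions(precision=4,suppress=True)
s=state(); print(s["joints"],s["tcp_pos"],s["ee_rot"],s["ft_force"])
print(Ro.from_euler('xyz',s["ee_rot"]).as_matrix(),"want",tool(np.radians(38),-.11,1))
for c in("top","side"):
    S=snapshot(c); cv2.imwrite(f"pics/{c}1.png",S["pixels"][:,:,::-1])
plan(s,[.457,.1025,.194],tool(np.radians(38),-.11,1),4)
E
```

```text
[-0.972   0.2931  0.1311  2.5501  1.5505  0.4361 -0.9209] [0.4188 0.1726 0.1998] [-1.6186  1.0192 -0.2043] [ 0.4604  0.1007 -0.6154]
[[ 0.5131 -0.8427  0.1629]
 [-0.1063  0.1259  0.9863]
 [-0.8517 -0.5234 -0.025 ]] want [[ 0.6119 -0.7832  0.1098]
 [-0.0676  0.0865  0.994 ]
 [-0.788  -0.6157  0.    ]]
angle 7.2986088345119216 turn/row [-0.0074 -0.0128 -0.0282]
dist 0.08004789015670749
[[0.008, -0.0095, -0.0157], [0.008, -0.0091, -0.0159], [0.0081, -0.0088, -0.016], [0.0081, -0.0085, -0.0162]]
```

```bash
sleep 1
```

```text
(no output)
```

View pics/top1.png

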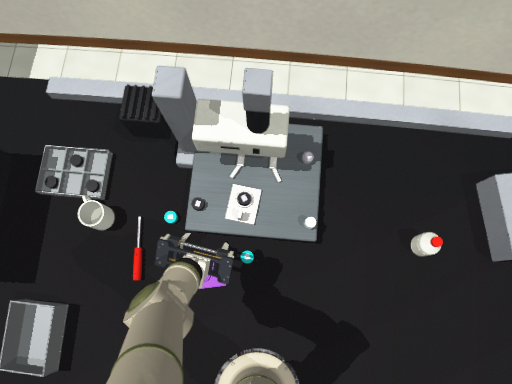

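View pics/side1.png

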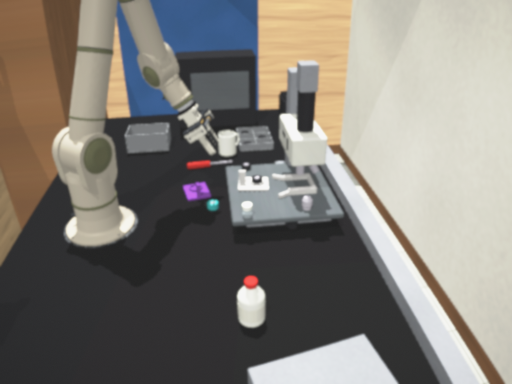

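```bash
python3 - <<'E'
from rig import *
from h import *
plan(state(),[.49,.0995,.205],tool(np.radians(38),-.11,1),5)
E
```

```text
angle 7.53508555403701 turn/row [-0.0067 -0.0107 -0.0231]
dist 0.10062016377198536
[[0.0078, -0.0144, -0.0117], [0.008, -0.0142, -0.0118], [0.0082, -0.0139, -0.012], [0.0084, -0.0136, -0.0122], [0.0086, -0.0134, -0.0124]]
```

Emit:
play_rows(
  travel=[
    [0.008, -0.014, -0.012],
    [0.008, -0.014, -0.012],
    [0.008, -0.014, -0.012],
    [0.008, -0.014, -0.012],
    [0.009, -0.013, -0.012],
  ],
  turn=[
    [-0.007, -0.011, -0.023],
    [-0.007, -0.011, -0.023],
    [-0.007, -0.011, -0.023],
    [-0.007, -0.011, -0.023],
    [-0.007, -0.011, -0.023],
  ],
)

```text
time_s: 5.0
tcp_pos: [0.4776, 0.1131, 0.2021]
ee_rot: [-1.588, 0.929, -0.128]
ft_force: [0.3, 0.5, 0.2]
width: 1.0
```

```bash
python3 - <<'E'
from rig import *
from h import *
np.set_printoptions(precision=4,suppress=True)
s=state(); print(s["joints"],s["tcp_pos"],s["ee_rot"])
R=Ro.from_euler('xyz',s["ee_rot"]).as_matrix();print(R)
print("lean",np.degrees(np.arccos(-R[2,0])))
plan(s,[.513,.0967,.14],tool(np.radians(38),-.11,1),5)
E
```

```text
[-0.2259  0.3521 -0.5371  2.5594  1.8684  0.6645 -1.0121] [0.4776 0.1131 0.2021] [-1.5881  0.9288 -0.1285]
[[ 0.5938 -0.7964  0.1143]
 [-0.0767  0.0854  0.9934]
 [-0.8009 -0.5987 -0.0104]]
lean 36.7824448507928
angle 1.3849994547273488 turn/row [ 0.0005 -0.0022 -0.0043]
dist 0.07335877853644196
[[0.0144, 0.0015, -0.0023], [0.0144, 0.0016, -0.0023], [0.0144, 0.0016, -0.0024], [0.0144, 0.0017, -0.0024], [0.0144, 0.0018, -0.0024]]
```

Emit:
play_rows(
  travel=[
    [0.014, 0.002, -0.002],
    [0.014, 0.002, -0.002],
    [0.014, 0.002, -0.002],
    [0.014, 0.002, -0.002],
    [0.014, 0.002, -0.002],
  ],
  turn=[
    [0, -0.002, -0.004],
    [0, -0.002, -0.004],
    [0, -0.002, -0.004],
    [0, -0.002, -0.004],
    [0, -0.002, -0.004],
  ],
)

```text
time_s: 5.5
tcp_pos: [0.5101, 0.096, 0.1358]
ee_rot: [-1.585, 0.918, -0.125]
ft_force: [0.2, 0.6, 0.7]
width: 1.001
```

```bash
cat > chk.py <<'E'
from rig import *
from h import *
import sys
np.set_printoptions(precision=4,suppress=True)
def info(tag=None):
    s=state(); R=Ro.from_euler('xyz',s["ee_rot"]).as_matrix()
    print("q",s["joints"],"tcp",s["tcp_pos"],"lean",round(np.degrees(np.arccos(-R[2,0])),2),"zax",R[:,2],"F",s["ft_force"],"w",round(s["width"],3))
    print("grasp pt",s["tcp_pos"]-.011*R[:,0])
    if tag:
        for c,(x,y,w,h) in (("top",(180,110,150,130)),("side",(185,120,160,110))):
            S=snapshot(c); cv2.imwrite(f"pics/{c}{tag}.png",cv2.resize(S["pixels"][y:y+h,x:x+w,::-1],None,fx=4,fy=4,interpolation=cv2.INTER_CUBIC))
    return s
E
python3 - <<'E'
from chk import *
s=info("2")
plan(s,[.5215,.0957,.108],tool(np.radians(38),-.11,1),5)
E
```

```text
q [ 0.2585  0.8429 -1.2892  2.5601  1.8353  1.3078 -0.8964] tcp [0.5101 0.096  0.1358] lean 37.43 zax [ 0.1138  0.9935 -0.0085] F [0.2404 0.5614 0.7081] w 1.001
grasp pt [0.5034 0.0968 0.1445]
angle 0.7895254077945648 turn/row [ 0.0004 -0.0018 -0.002 ]
dist 0.030055110505232664
[[0.0058, 0.0016, 0.0003], [0.0058, 0.0016, 0.0002], [0.0058, 0.0016, 0.0002], [0.0058, 0.0016, 0.0002], [0.0058, 0.0016, 0.0002]]
```

```bash
sleep 1
```

```text
(no output)
```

View pics/top2.png

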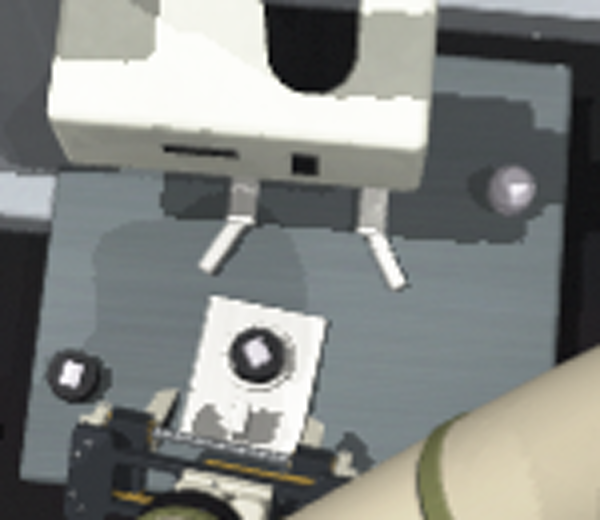

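View pics/side2.png

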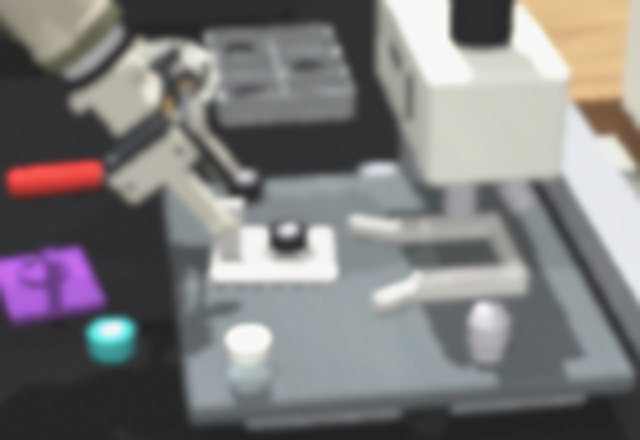

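The joints j3 and j4 are at their limits here because leaning back so close in is too retracted. I'll back off to a smaller lean, grip and slide forward, then re-grip with the full lean further out.

```bash
python3 - <<'E'
from chk import *
plan(state(),[.535,.094,.215],tool(np.radians(8),-.11,1),10)
E
```

```text
angle 29.380310603945798 turn/row [ 0.0002 -0.0006  0.0513]
dist 0.08298431495756466
[[-0.0047, -0.0068, -0.0002], [-0.0051, -0.0066, -0.0002], [-0.0054, -0.0063, -0.0002], [-0.0057, -0.006, -0.0002], [-0.006, -0.0057, -0.0002], [-0.0063, -0.0054, -0.0002], [-0.0066, -0.0051, -0.0002], [-0.0068, -0.0047, -0.0002], [-0.007, -0.0044, -0.0002], [-0.0073, -0.004, -0.0002]]
```

Emit:
play_rows(
  travel=[
    [-0.005, -0.007, 0],
    [-0.005, -0.007, 0],
    [-0.005, -0.006, 0],
    [-0.006, -0.006, 0],
    [-0.006, -0.006, 0],
  ],
  turn=[
    [0, 0, 0.051],
    [0, 0, 0.051],
    [0, 0, 0.051],
    [0, 0, 0.051],
    [0, 0, 0.051],
  ],
)

```text
time_s: 6.1
tcp_pos: [0.5233, 0.0992, 0.1819]
ee_rot: [-1.579, 1.165, -0.114]
ft_force: [-0.2, -0.3, 0.5]
width: 0.997
```

Emit:
play_rows(
  travel=[
    [-0.006, -0.005, 0],
    [-0.007, -0.005, 0],
    [-0.007, -0.005, 0],
    [-0.007, -0.004, 0],
    [-0.007, -0.004, 0],
  ],
  turn=[
    [0, 0, 0.051],
    [0, 0, 0.051],
    [0, 0, 0.051],
    [0, 0, 0.051],
    [0, 0, 0.051],
  ],
)

```text
time_s: 6.6
tcp_pos: [0.5354, 0.0982, 0.2213]
ee_rot: [-1.593, 1.419, -0.129]
ft_force: [-0.2, -0.6, -0.3]
width: 1.002
```

```bash
python3 - <<'E'
from chk import *
info("3")
E
```

```text
q [ 0.5145  0.6285 -1.2579  2.0767  0.9123  0.9498  0.2254] tcp [0.5354 0.0982 0.2213] lean 8.69 zax [ 0.1076  0.9942 -0.0033] F [-0.2    -0.5504 -0.2554] w 1.002
grasp pt [0.5337 0.0984 0.2322]
```

```bash
python3 - <<'E'
from chk import *
plan(state(),[.5155,.0963,.106],tool(np.radians(8),-.11,1),10)
E
```

```text
angle 0.832595506165867 turn/row [ 0.     -0.0002  0.0014]
dist 0.11754095892321058
[[0.0111, 0.0039, -0.0004], [0.0111, 0.0038, -0.0004], [0.0111, 0.0038, -0.0004], [0.0111, 0.0038, -0.0004], [0.0111, 0.0038, -0.0004], [0.0111, 0.0038, -0.0004], [0.0111, 0.0038, -0.0004], [0.0111, 0.0037, -0.0004], [0.0111, 0.0037, -0.0004], [0.0111, 0.0037, -0.0004]]
```

View pics/side3.png

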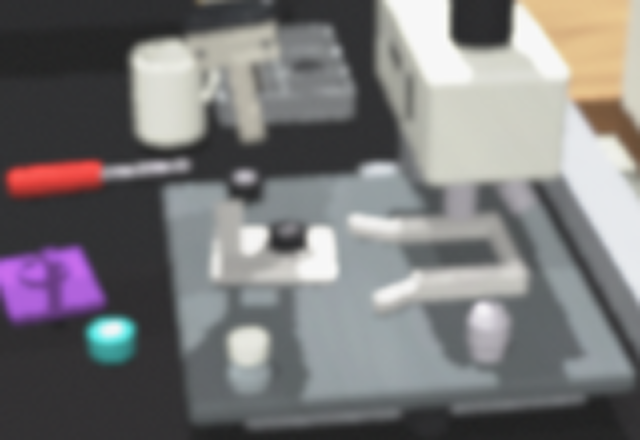

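View pics/top3.png

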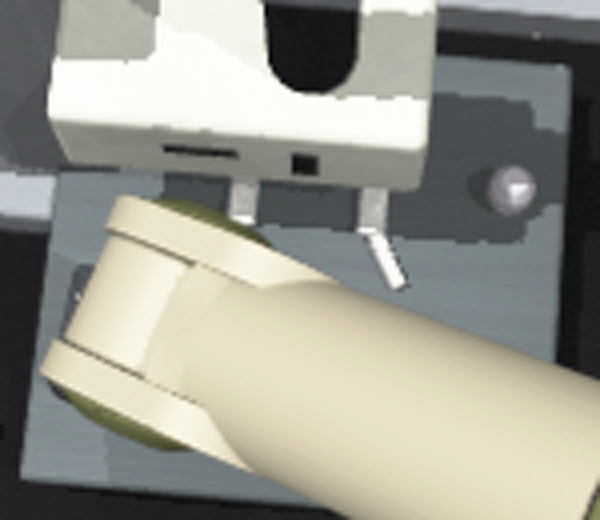

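Emit:
play_rows(
  travel=[
    [0, 0, 0],
    [0, 0, 0],
    [0, 0, 0],
  ],
  turn=[
    [0, 0, 0],
    [0, 0, 0],
    [0, 0, 0],
  ],
)

```text
time_s: 7.0
tcp_pos: [0.5343, 0.0968, 0.2196]
ee_rot: [-1.594, 1.42, -0.131]
ft_force: [-0.1, -1.0, -0.0]
width: 1.0
```

```bash
python3 - <<'E'
from chk import *
info()
E
```

```text
q [ 0.5185  0.6327 -1.2626  2.0806  0.9181  0.9512  0.22  ] tcp [0.5343 0.0968 0.2196] lean 8.65 zax [ 0.1079  0.9942 -0.0034] F [-0.0614 -1.0094 -0.0217] w 1.0
grasp pt [0.5326 0.097  0.2305]
```

```bash
cat > fit.py <<'E'
import numpy as np, itertools
from scipy.spatial.transform import Rotation as Ro
from scipy.optimize import least_squares
Q=np.array([[-1.18374,.60013,-.00255,1.6001,.00179,.94288,-.07981],[-.972,.2931,.1311,2.5501,1.5505,.4361,-.9209],[-.2259,.3521,-.5371,2.5594,1.8684,.6645,-1.0121],[.2585,.8429,-1.2892,2.5601,1.8353,1.3078,-.8964],[.5185,.6327,-1.2626,2.0806,.9181,.9512,.22]])
P=np.array([[.3241,.648,.22576],[.4188,.1726,.1998],[.4776,.1131,.2021],[.5101,.096,.1358],[.5343,.0968,.2196]])
E=[[-3.05687,1.56927,-1.94978],[-1.6186,1.0192,-.2043],[-1.5881,.9288,-.1285],[-1.585,.918,-.125],[-1.594,1.42,-.131]]
Rm=[Ro.from_euler('xyz',e) for e in E]
ax='zyzyzyz'
def rots(q,sg):
    out=[];R=Ro.identity()
    for k in range(7):
        R=R*Ro.from_euler(ax[k],sg[k]*q[k]); out.append(R)
    return out
if __name__=="__main__":
    best=[]
    for sg in itertools.product([1,-1],repeat=7):
        # R = Rz(b) * chain * T ; R_i = B C_i T
        f=lambda v:np.concatenate([(Rm[i].inv()*Ro.from_euler('z',v[0])*rots(Q[i],sg)[-1]*Ro.from_rotvec(v[1:])).as_rotvec() for i in range(5)])
        C0=rots(Q[0],sg)[-1]
        for b0 in(0,1.5,3,-1.5):
            t0=((Ro.from_euler('z',b0)*C0).inv()*Rm[0]).as_rotvec()
            r=least_squares(f,np.r_[b0,t0],max_nfev=30); best.append((r.cost,sg,r.x))
    best.sort(key=lambda t:t[0])
    for b in best[:4]: print(b)
E
python3 fit.py
```

```text
(np.float64(1.5385807455301215e-07), (-1, -1, -1, -1, -1, -1, -1), array([ 3.14167995e+00,  2.22147841e+00, -1.69582742e-04,  2.22149340e+00]))
(np.float64(1.5385807455302964e-07), (-1, 1, -1, 1, -1, 1, -1), array([ 8.72947198e-05, -1.19910621e-04, -1.57078957e+00,  6.98045249e-05]))
(np.float64(1.5385807455308885e-07), (-1, -1, -1, -1, -1, -1, -1), array([-3.14150536e+00, -2.22138953e+00,  1.69576182e-04, -2.22140453e+00]))
(np.float64(1.5385807455309979e-07), (-1, 1, -1, 1, -1, 1, -1), array([ 8.72947206e-05, -1.19910621e-04, -1.57078957e+00,  6.98045258e-05]))
```

```bash
cat > fit2.py <<'E'
from fit import *
sg=(-1,1,-1,1,-1,1,-1)
names=[]
A=[];b=[]
for q,p in zip(Q,P):
    R=rots(q,sg)
    cols=[np.eye(3)[:,2:]]   # h
    for k,axs in ((0,'y'),(2,'xyz'),(4,'xyz'),(6,'z'),(1,''),(5,'xy')):
        M=R[k].as_matrix()
        for a in axs: cols.append(M[:,['xyz'.index(a)]]); names.append((k,a))
    A.append(np.hstack(cols)); b.append(p)
A=np.vstack(A);b=np.hstack(b)
U,s,V=np.linalg.svd(A); print(s)
x=np.linalg.lstsq(A,b,rcond=None)[0]; print("free",dict(zip(['h']+names,x.round(4))),np.abs(A@x-b).max())
lam=1e-3
x=np.linalg.solve(A.T@A+lam**2*np.eye(A.shape[1])*1,A.T@b); print("ridge",dict(zip(['h']+names,x.round(4))),np.abs(A@x-b).max())
for keep in ([0,1,4,7,8],[0,1,4,7,8,3,6],[0,4,7,8,3,6],[0,4,7,8,3,6,2,5],[0,1,4,7,8,10],[0,1,4,7,8,10,2,5],[0,1,4,7,8,9,10],[0,4,7,8,3,6,10,1],[0,4,7,8,3,6,10]):
    y=np.linalg.lstsq(A[:,keep],b,rcond=None)[0]; n=['h']+names
    print([(n[k],round(v,4)) for k,v in zip(keep,y)],np.abs(A[:,keep]@y-b).max().round(5))
E
python3 fit2.py
```

```text
[4.35676412e+00 4.01678933e+00 3.68539539e+00 1.73095615e+00
 1.36034113e+00 9.35246404e-01 6.29079731e-01 3.76741531e-01
 1.96572477e-01 6.42764520e-02 1.97900567e-16]
free {'h': np.float64(0.2837), (0, 'y'): np.float64(-0.0299), (2, 'x'): np.float64(-0.0001), (2, 'y'): np.float64(-0.0264), (2, 'z'): np.float64(0.6469), (4, 'x'): np.float64(0.0001), (4, 'y'): np.float64(-0.0002), (4, 'z'): np.float64(0.4422), (6, 'z'): np.float64(0.3315), (5, 'x'): np.float64(-0.0002), (5, 'y'): np.float64(-0.0002)} 3.635429523812794e-05
ridge {'h': np.float64(0.2837), (0, 'y'): np.float64(-0.0299), (2, 'x'): np.float64(-0.0), (2, 'y'): np.float64(-0.0264), (2, 'z'): np.float64(0.6469), (4, 'x'): np.float64(0.0), (4, 'y'): np.float64(-0.0002), (4, 'z'): np.float64(0.4422), (6, 'z'): np.float64(0.3314), (5, 'x'): np.float64(-0.0001), (5, 'y'): np.float64(-0.0002)} 3.5379353423015125e-05
[('h', np.float64(0.2773)), ((0, 'y'), np.float64(-0.0462)), ((2, 'z'), np.float64(0.6608)), ((4, 'z'), np.float64(0.442)), ((6, 'z'), np.float64(0.3459))] 0.01292
[('h', np.float64(0.2836)), ((0, 'y'), np.float64(-0.
[... 1115 characters left out ...]
2661)), ((0, 'y'), np.float64(-0.0452)), ((2, 'z'), np.float64(0.6616)), ((4, 'z'), np.float64(0.4468)), ((6, 'z'), np.float64(0.3336)), ((5, 'x'), np.float64(0.0073)), ((5, 'y'), np.float64(-0.0049))] 0.01157
[('h', np.float64(0.2836)), ((2, 'z'), np.float64(0.6469)), ((4, 'z'), np.float64(0.4422)), ((6, 'z'), np.float64(0.3313)), ((2, 'y'), np.float64(-0.0264)), ((4, 'y'), np.float64(-0.0002)), ((5, 'y'), np.float64(-0.0002)), ((0, 'y'), np.float64(-0.0299))] 4e-05
[('h', np.float64(0.2975)), ((2, 'z'), np.float64(0.6323)), ((4, 'z'), np.float64(0.4368)), ((6, 'z'), np.float64(0.3275)), ((2, 'y'), np.float64(-0.0541)), ((4, 'y'), np.float64(0.0027)), ((5, 'y'), np.float64(0.0027))] 0.01381
```

```bash
cat > kin.py <<'E'
from fit import *
from h import tool
sg=(-1,1,-1,1,-1,1,-1)
lo=np.array([-2.57,-.35,-1.29,.11,-1.05,.11,-2.63]);hi=np.array([2.57,1.97,1.29,2.56,4.19,1.86,2.63])
T=Ro.from_euler('y',-np.pi/2)
def fk(q,full=False):
    R=rots(q,sg)
    el=np.array([0,0,.2837])+R[0].apply([0,-.0299,0])+R[2].apply([0,-.0264,.6469])
    w=el+R[4].apply([0,-.0002,.4422]); p=w+R[6].apply([0,0,.3314])
    return (p,R[6]*T,el,w) if full else (p,R[6]*T)
def err(q,p,R):
    a,b=fk(q); return np.r_[a-p,.3*(Ro.from_matrix(R).inv()*b).as_rotvec()]
def ik(p,R,n=60,seed=0,m=.02):
    g=np.random.default_rng(seed);S=[]
    for _ in range(n):
        r=least_squares(err,g.uniform(lo+m+1e-3,hi-m-1e-3),args=(p,R),bounds=(lo+m,hi-m),max_nfev=80)
        if r.cost<1e-9: S.append(r.x)
    return np.array(S)
def jac(q):
    J=np.zeros((6,7));a,b=fk(q)
    for k in range(7):
        d=q.copy();d[k]+=1e-6;a2,b2=fk(d);J[:3,k]=(a2-a)/1e-6;J[3:,k]=(b2*b.inv()).as_rotvec()/1e-6
    return J
E
python3 - <<'E'
from kin import *
np.set_printoptions(precision=2,suppress=True)
for nm,G,yaw in(("grasp",[.514,.0965,.116],-.11),("home",[.6675,.063,.116],0)):
  for lean in (0,10,20,30,38):
    R=tool(np.radians(lean),yaw,1); p=np.array(G)+.011*R[:,0]
    for sgn in(1,-1):
        S=ik(p,tool(np.radians(lean),yaw,sgn),25)
        if len(S)==0: print(nm,lean,sgn,"none");continue
        mar=np.minimum(S-lo,hi-S)[:,[1,2,3,4,5,6]].min(1); o=np.argsort(-mar)
        print(nm,lean,sgn,len(S))
        for i in o[:2]:
            _,_,el,w=fk(S[i],1); print("   ",S[i],"margin",mar[i].round(2),"elbow",el,"wrist",w)
E
```

```text
grasp 0 1 6
    [ 0.28  0.68 -0.85  2.13  0.82  0.7   0.33] margin 0.43 elbow [ 0.39 -0.16  0.77] wrist [0.51 0.1  0.44]
    [ 0.16  0.62 -0.65  2.14  0.67  0.6   0.48] margin 0.42 elbow [ 0.38 -0.11  0.8 ] wrist [0.51 0.1  0.44]
grasp 0 -1 7
    [-0.54  0.57  0.36  2.18 -0.44  0.46 -1.51] margin 0.35 elbow [0.32 0.13 0.83] wrist [0.51 0.1  0.44]
    [-0.22  0.54 -0.1   2.16  0.12  0.44 -2.1 ] margin 0.33 elbow [0.34 0.02 0.84] wrist [0.51 0.1  0.44]
grasp 10 1 9
    [-0.06  0.53 -0.39  2.27  0.93  0.35  0.2 ] margin 0.24 elbow [ 0.34 -0.03  0.84] wrist [0.46 0.1  0.43]
    [-0.21  0.52 -0.19  2.28  0.72  0.26  0.41] margin 0.15 elbow [0.33 0.01 0.84] wrist [0.46 0.1  0.43]
grasp 10 -1 8
    [-0.62  0.55  0.41  2.3  -0.71  0.22 -1.28] margin 0.11 elbow [0.3  0.15 0.84] wrist [0.46 0.1  0.43]
    [-0.37  0.51  0.04  2.29  0.29  0.19 -2.3 ] margin 0.08 elbow [0.32 0.06 0.85] wrist [0.46 0.1  0.43]
grasp 20 1 11
    [ 0.08  0.58 -0.67  2.37  1.64  0.53 -0.55] margin 0.19 elbow [ 0.36 -0.08  0.82] wrist [0.41 0.11 0.42]
    [-0.19  0.52 -0.29  2.39  1.76  0.32 -0.68] margin 0.17 elbow [0
[... 2338 characters left out ...]
 [0.51 0.06 0.39]
home 30 -1 2
    [-0.03  0.62 -0.3   2.2   2.14  0.34  2.4 ] margin 0.23 elbow [ 0.39 -0.05  0.8 ] wrist [0.51 0.06 0.39]
    [-0.57  0.68  0.51  2.24  3.83  0.3   0.6 ] margin 0.19 elbow [0.36 0.17 0.8 ] wrist [0.51 0.06 0.39]
home 38 1 8
    [ 0.23  0.73 -0.71  2.28  2.22  0.72 -0.75] margin 0.28 elbow [ 0.42 -0.15  0.75] wrist [0.47 0.06 0.37]
    [-0.    0.66 -0.36  2.29  2.45  0.57 -1.06] margin 0.27 elbow [ 0.4  -0.05  0.79] wrist [0.47 0.06 0.37]
home 38 -1 2
    [-0.44  0.66  0.28  2.32  3.14  0.47  1.29] margin 0.24 elbow [0.38 0.12 0.8 ] wrist [0.47 0.06 0.37]
    [-0.48  0.67  0.34  2.32  3.22  0.47  1.21] margin 0.24 elbow [0.38 0.13 0.79] wrist [0.47 0.06 0.37]
```

```bash
cat > sim.py <<'E'
from kin import *
np.set_printoptions(precision=2,suppress=True)
def go(q,p1,R1,n):
    p0,r0=fk(q);w=(r0.inv()*Ro.from_matrix(R1)).as_rotvec(); mx=0
    for k in range(1,n+1):
        p=p0+(p1-p0)*k/n;r=r0*Ro.from_rotvec(w*k/n)
        qs=q.copy()
        for _ in range(4):
            a,b=fk(q);e=np.r_[p-a,(r*b.inv()).as_rotvec()];q=q+np.linalg.pinv(jac(q))@e
        mx=max(mx,np.abs(q-qs).max())
    bad=[i+1 for i in range(7) if not lo[i]<q[i]<hi[i]]
    _,_,el,w_=fk(q,1)
    print(q,"step",round(mx,3),"bad",bad,"elb",el,"wr",w_); return q
def tg(G,lean,yaw): R=tool(np.radians(lean),yaw,1); return np.array(G)+.011*R[:,0],R
E
python3 - <<'E'
from sim import *
q0=np.array([ 0.5185,0.6327,-1.2626,2.0806,0.9181,0.9512,0.22])
for l1 in (8,15,20):
    print(l1); q=go(q0.copy(),*tg([.514,.0965,.116],l1,-.11),10)
    q=go(q,*tg([.534,.085,.116],l1,-.0),5)
    q=go(q,*tg([.600,.063,.116],l1,0),10)
    q=go(q,*tg([.58,.063,.18],l1,0),5)
    q=go(q,*tg([.57,.063,.15],38,0),8)
    q=go(q,*tg([.600,.063,.116],38,0),8)
    q=go(q,*tg([.6675,.063,.116],38,0),10)
E
```

```text
8
[ 0.39  0.76 -1.09  2.22  1.19  0.81 -0.06] step 0.033 bad [] elb [ 0.41 -0.21  0.74] wr [0.47 0.1  0.43]
[ 0.43  0.78 -1.11  2.18  1.19  0.82  0.11] step 0.035 bad [] elb [ 0.41 -0.24  0.73] wr [0.49 0.08 0.43]
[ 0.47  0.83 -1.1   2.04  1.15  0.87  0.28] step 0.018 bad [] elb [ 0.42 -0.26  0.7 ] wr [0.56 0.06 0.43]
[ 0.53  0.74 -1.19  2.04  1.01  0.92  0.37] step 0.026 bad [] elb [ 0.37 -0.27  0.74] wr [0.54 0.06 0.5 ]
[ 0.41  0.75 -1.1   2.46  2.06  0.98 -0.69] step 0.169 bad [] elb [ 0.4  -0.22  0.74] wr [0.37 0.06 0.4 ]
[ 0.39  0.84 -1.05  2.42  2.12  1.02 -0.68] step 0.012 bad [] elb [ 0.44 -0.23  0.7 ] wr [0.4  0.06 0.37]
[ 0.4   0.86 -1.01  2.27  2.09  0.91 -0.54] step 0.015 bad [] elb [ 0.45 -0.24  0.69] wr [0.47 0.06 0.37]
15
[ 0.34  0.72 -1.05  2.3   1.41  0.77 -0.3 ] step 0.066 bad [] elb [ 0.4  -0.19  0.76] wr [0.43 0.11 0.43]
[ 0.39  0.73 -1.06  2.27  1.41  0.74 -0.11] step 0.038 bad [] elb [ 0.4  -0.21  0.75] wr [0.45 0.08 0.43]
[ 0.44  0.78 -1.03  2.14  1.34  0.76  0.09] step 0.021 bad [] elb [ 0.41 -0.24  0.73] wr [0.52 0.06 0.43]
[ 0.51  0.68 -1.13  2.13  1.16  0.7
[... 433 characters left out ...]
9] step 0.088 bad [] elb [ 0.41 -0.17  0.76] wr [0.41 0.11 0.42]
[ 0.36  0.72 -1.03  2.33  1.6   0.74 -0.31] step 0.036 bad [] elb [ 0.4  -0.2   0.76] wr [0.42 0.09 0.42]
[ 0.41  0.75 -0.99  2.2   1.52  0.71 -0.1 ] step 0.022 bad [] elb [ 0.4  -0.22  0.74] wr [0.49 0.06 0.42]
[ 0.47  0.63 -1.06  2.19  1.31  0.7   0.07] step 0.043 bad [] elb [ 0.34 -0.22  0.79] wr [0.47 0.06 0.48]
[ 0.39  0.74 -1.07  2.46  2.07  0.96 -0.7 ] step 0.115 bad [] elb [ 0.4  -0.21  0.75] wr [0.37 0.06 0.4 ]
[ 0.38  0.83 -1.03  2.42  2.13  1.   -0.69] step 0.012 bad [] elb [ 0.44 -0.22  0.7 ] wr [0.4  0.06 0.37]
[ 0.39  0.84 -0.98  2.27  2.1   0.89 -0.55] step 0.015 bad [] elb [ 0.44 -0.23  0.7 ] wr [0.47 0.06 0.37]
```

```bash
python3 - <<'E'
from chk import *
R=tool(np.radians(15),-.11,1)
plan(state(),np.array([.514,.0965,.116])+.011*R[:,0],R,10)
E
```

```text
angle 6.356964462332382 turn/row [ 0.0003 -0.0003 -0.0111]
dist 0.11558611533488873
[[0.011, 0.0034, -0.0002], [0.011, 0.0035, -0.0002], [0.011, 0.0037, -0.0002], [0.0109, 0.0038, -0.0002], [0.0109, 0.0039, -0.0002], [0.0108, 0.004, -0.0002], [0.0108, 0.0042, -0.0002], [0.0107, 0.0043, -0.0002], [0.0107, 0.0044, -0.0002], [0.0106, 0.0045, -0.0002]]
```

Emit:
play_rows(
  travel=[
    [0.011, 0.0035, 0],
    [0.011, 0.0035, 0],
    [0.011, 0.0035, 0],
    [0.011, 0.004, 0],
    [0.011, 0.004, 0],
  ],
  turn=[
    [0, 0, -0.011],
    [0, 0, -0.011],
    [0, 0, -0.011],
    [0, 0, -0.011],
    [0, 0, -0.011],
  ],
)

```text
time_s: 7.5
tcp_pos: [0.5256, 0.0973, 0.1619]
ee_rot: [-1.583, 1.365, -0.121]
ft_force: [0.9, 0.1, 0.4]
width: 1.0
```

Emit:
play_rows(
  travel=[
    [0.011, 0.004, 0],
    [0.011, 0.004, 0],
    [0.011, 0.004, 0],
    [0.011, 0.004, 0],
    [0.01, 0.004, 0],
  ],
  turn=[
    [0, 0, -0.011],
    [0, 0, -0.011],
    [0, 0, -0.011],
    [0, 0, -0.011],
    [0, 0, -0.011],
  ],
)

```text
time_s: 8.0
tcp_pos: [0.5183, 0.098, 0.1048]
ee_rot: [-1.579, 1.31, -0.117]
ft_force: [0.0, -0.6, 0.0]
width: 0.999
```

Emit:
play_rows(
  travel=[
    [0, 0, 0],
    [0, 0, 0],
  ],
  turn=[
    [0, 0, 0],
    [0, 0, 0],
  ],
)

```text
time_s: 8.2
tcp_pos: [0.5186, 0.0982, 0.1054]
ee_rot: [-1.58, 1.311, -0.118]
ft_force: [0.2, -0.3, 0.5]
width: 1.002
```

```bash
python3 - <<'E'
from chk import *
info("4")
E
```

```text
q [ 0.3347  0.7218 -1.0523  2.2953  1.4044  0.7759 -0.2885] tcp [0.5186 0.0982 0.1054] lean 14.87 zax [ 0.1085  0.9941 -0.0025] F [ 0.1608 -0.2719  0.5331] w 1.002
grasp pt [0.5158 0.0985 0.1161]
```

View pics/side4.png

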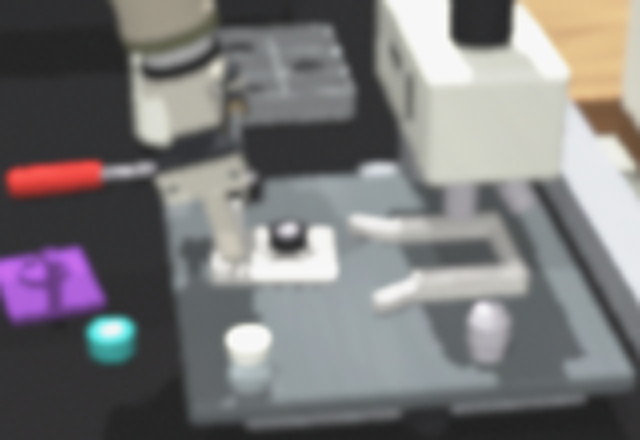

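View pics/top4.png

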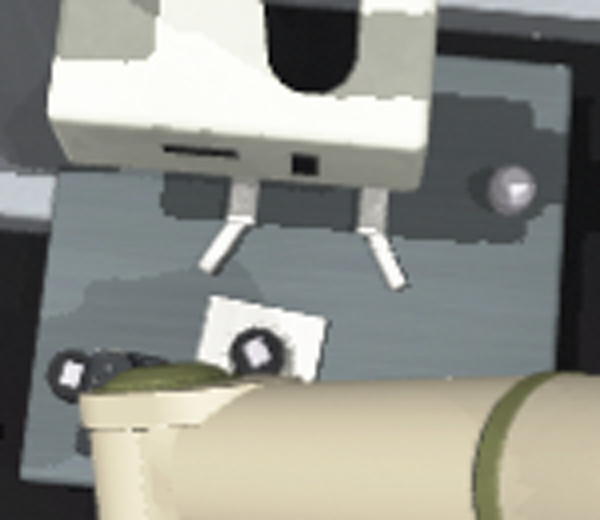

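The fingers straddle the tab, and the carrier and specimen are undisturbed with the specimen at (258,352) in the zoom. Closing now.

Emit:
play_rows(
  travel=[
    [0, 0, -0.002],
    [0, 0, 0],
    [0, 0, 0],
    [0, 0, 0],
    [0, 0, 0],
  ],
  turn=[
    [0, 0, 0],
    [0, 0, 0],
    [0, 0, 0],
    [0, 0, 0],
    [0, 0, 0],
  ],
  hand=1,
  grip_force=20,
)

```text
time_s: 8.8
tcp_pos: [0.5187, 0.096, 0.1056]
ee_rot: [-1.58, 1.31, -0.119]
ft_force: [0.6, 0.5, -0.7]
width: 0.622
```

```bash
python3 - <<'E'
from chk import *
s=info("5")
# carrier pose from the front edge & specimen
S=snapshot("top");W=cloud(S);z=W[...,2]
k=np.zeros(z.shape,bool);k[178:215,218:268]=1;k&=(z>.096)&(z<.107)
print("spec",np.median(W[k],0))
E
```

```text
q [ 0.3391  0.7209 -1.0519  2.2967  1.4067  0.7744 -0.2876] tcp [0.5187 0.096  0.1056] lean 14.92 zax [ 0.1094  0.994  -0.0025] F [ 0.6067  0.4833 -0.6767] w 0.622
grasp pt [0.5159 0.0963 0.1162]
spec [0.5684 0.0896 0.1028]
```

View pics/top5.png

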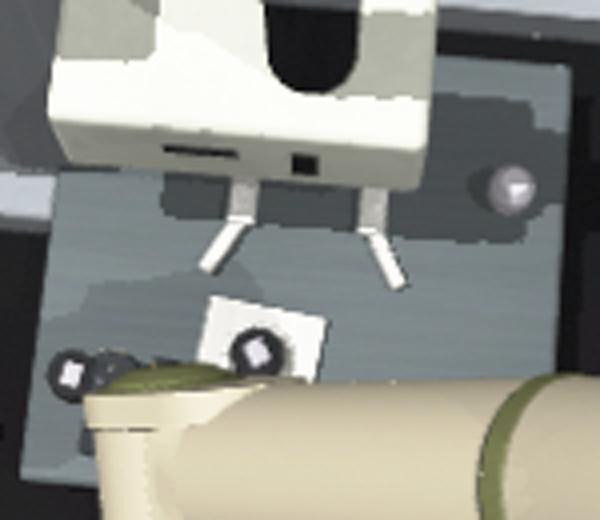

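Still closing (width 0.62, fingers slow); waiting.

Emit:
play_rows(
  travel=[
    [0, 0, 0],
    [0, 0, 0],
    [0, 0, 0],
    [0, 0, 0],
    [0, 0, 0],
  ],
  turn=[
    [0, 0, 0],
    [0, 0, 0],
    [0, 0, 0],
    [0, 0, 0],
    [0, 0, 0],
  ],
)

```text
time_s: 9.45
tcp_pos: [0.5187, 0.096, 0.1055]
ee_rot: [-1.58, 1.311, -0.119]
ft_force: [0.7, 0.1, -0.1]
width: 0.129
```

Emit:
play_rows(
  travel=[
    [0, 0, 0],
    [0, 0, 0],
    [0, 0, 0],
    [0, 0, 0],
  ],
  turn=[
    [0, 0, 0],
    [0, 0, 0],
    [0, 0, 0],
    [0, 0, 0],
  ],
)

```text
time_s: 9.85
tcp_pos: [0.5187, 0.096, 0.1055]
ee_rot: [-1.58, 1.31, -0.119]
ft_force: [0.9, -0.2, -1.0]
width: 0.125
```

```bash
python3 - <<'E'
from chk import *
s=info("6")
S=snapshot("top");W=cloud(S);z=W[...,2]
k=np.zeros(z.shape,bool);k[178:215,218:268]=1;k&=(z>.096)&(z<.107)
print("spec",np.median(W[k],0))
R=tool(np.radians(14.9),0,1)
plan(s,[.556,.063,s["tcp_pos"][2]],R,10)
E
```

```text
q [ 0.339   0.721  -1.0518  2.2967  1.4067  0.7744 -0.2877] tcp [0.5187 0.096  0.1055] lean 14.92 zax [ 0.1093  0.994  -0.0025] F [ 0.8565 -0.2292 -0.961 ] w 0.125
grasp pt [0.5159 0.0963 0.1161]
spec [0.5687 0.0897 0.103 ]
angle 6.278736395671096 turn/row [-0.0105 -0.0031  0.    ]
dist 0.049781884098893225
[[0.0011, -0.0039, -0.0029], [0.001, -0.0039, -0.0029], [0.001, -0.0039, -0.003], [0.001, -0.0038, -0.003], [0.001, -0.0038, -0.003], [0.001, -0.0038, -0.0031], [0.001, -0.0037, -0.0031], [0.001, -0.0037, -0.0032], [0.001, -0.0037, -0.0032], [0.001, -0.0036, -0.0033]]
```

```bash
sleep 1
```

```text
(no output)
```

View pics/top6.png

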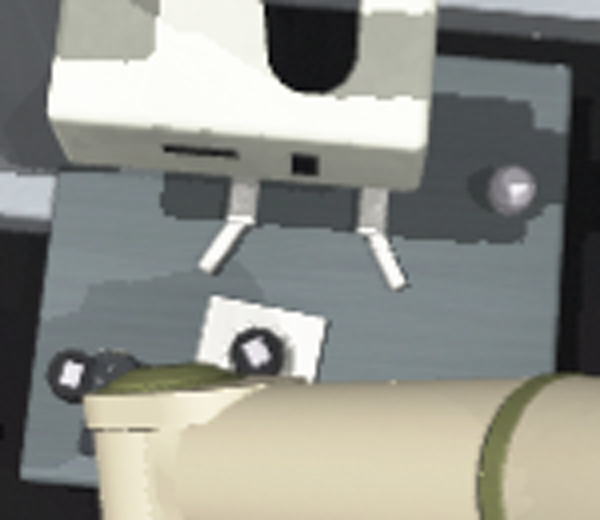

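View pics/side6.png

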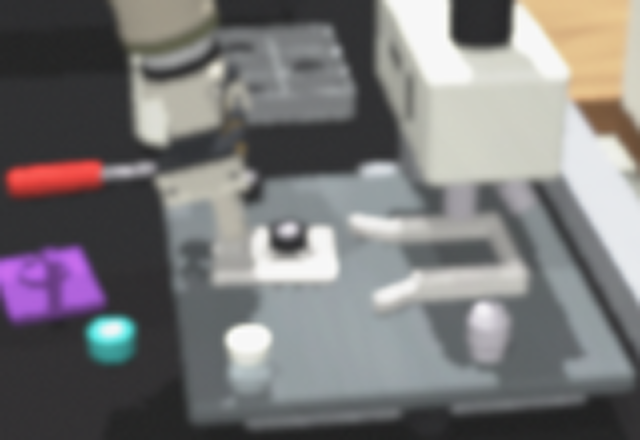

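Emit:
play_rows(
  travel=[
    [0.001, -0.004, -0.003],
    [0.001, -0.004, -0.003],
    [0.001, -0.004, -0.003],
    [0.001, -0.004, -0.003],
    [0.001, -0.004, -0.003],
  ],
  turn=[
    [-0.0105, -0.003, 0],
    [-0.0105, -0.003, 0],
    [-0.0105, -0.003, 0],
    [-0.0105, -0.003, 0],
    [-0.0105, -0.003, 0],
  ],
)

```text
time_s: 10.5
tcp_pos: [0.5382, 0.0785, 0.1056]
ee_rot: [-1.578, 1.311, -0.062]
ft_force: [-0.7, 0.8, -2.4]
width: 0.13
```

```bash
python3 - <<'E'
from chk import *
s=info()
R=tool(np.radians(14.9),0,1)
plan(s,[.556,.063,.1056],R,5)
E
```

```text
q [ 0.3942  0.7315 -1.0485  2.2661  1.399   0.7538 -0.1524] tcp [0.5382 0.0785 0.1056] lean 14.89 zax [ 0.0546  0.9985 -0.0019] F [-0.6693  0.8392 -2.4316] w 0.13
grasp pt [0.5354 0.0787 0.1163]
angle 3.133555618569317 turn/row [-0.0105 -0.0032 -0.    ]
dist 0.02357954268779037
[[0.001, -0.0036, -0.0029], [0.001, -0.0036, -0.0029], [0.0009, -0.0035, -0.003], [0.0009, -0.0035, -0.003], [0.0009, -0.0035, -0.0031]]
```

Emit:
play_rows(
  travel=[
    [0.001, -0.0035, -0.003],
    [0.001, -0.0035, -0.003],
    [0.001, -0.0035, -0.003],
    [0.001, -0.0035, -0.003],
    [0.001, -0.0035, -0.003],
  ],
  turn=[
    [-0.0105, -0.003, 0],
    [-0.0105, -0.003, 0],
    [-0.0105, -0.003, 0],
    [-0.0105, -0.003, 0],
    [-0.0105, -0.003, 0],
  ],
)

```text
time_s: 11.0
tcp_pos: [0.5559, 0.0634, 0.1055]
ee_rot: [-1.573, 1.311, -0.001]
ft_force: [-1.5, 0.9, -1.2]
width: 0.126
```

Emit:
play_rows(
  travel=[
    [0, 0, 0],
  ],
  turn=[
    [0, 0, 0],
  ],
)

```text
time_s: 11.1
tcp_pos: [0.5562, 0.0631, 0.1055]
ee_rot: [-1.573, 1.31, -0.003]
ft_force: [0.2, 0.4, -2.9]
width: 0.129
```

```bash
cat > car.py <<'E'
from chk import *
def carrier(S,M=np.array([.7215,.063]),guess=None):
    """specimen centre and front edge of the plate in top view"""
    W=cloud(S);z=W[...,2]
    k=(z>.096)&(z<.107)&(abs(W[...,0]-guess[0])<.03)&(abs(W[...,1]-guess[1])<.03)
    print("spec",np.median(W[k],0),W[k].mean(0),k.sum())
E
python3 - <<'E'
from car import *
s=info("7")
S=snapshot("top"); carrier(S,guess=[.605,.063])
g=S["pixels"][110:240,180:330,::-1]
I=cv2.resize(S["pixels"][:,:,::-1],None,fx=6,fy=6,interpolation=cv2.INTER_CUBIC)
M=np.array([.7215,.063,0])
def poly(P,col): cv2.polylines(I,[np.round((proj(S,P)+.5)*6).astype(int)],True,col,1)
o=np.array([.5915,.063,.07])
poly(o+np.array([[-.055,-.045,.01],[.055,-.045,.01],[.055,.045,.01],[-.055,.045,.01]]),(0,0,255))
poly(M+np.array([[-.05,-.04,.088],[.05,-.04,.088],[.05,.04,.088],[-.05,.04,.088]]),(0,160,0))
c=(proj(S,o+[0.014,0,.032])[0]+.5)*6; cv2.drawMarker(I,tuple(np.round(c).astype(int)),(0,0,255),0,10,1)
cv2.imwrite("pics/ov7.png",I[130*6:220*6,200*6:320*6])
E
```

```text
q [ 0.4419  0.7441 -1.0477  2.2354  1.3878  0.737  -0.0242] tcp [0.5562 0.0631 0.1055] lean 14.92 zax [ 0.0008  1.     -0.0006] F [ 0.1734  0.423  -2.9088] w 0.129
grasp pt [0.5533 0.0631 0.1161]
spec [0.6135 0.0621 0.1031] [0.6142 0.0624 0.1028] 67
```

```bash
sleep 1
```

```text
(no output)
```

View pics/ov7.png

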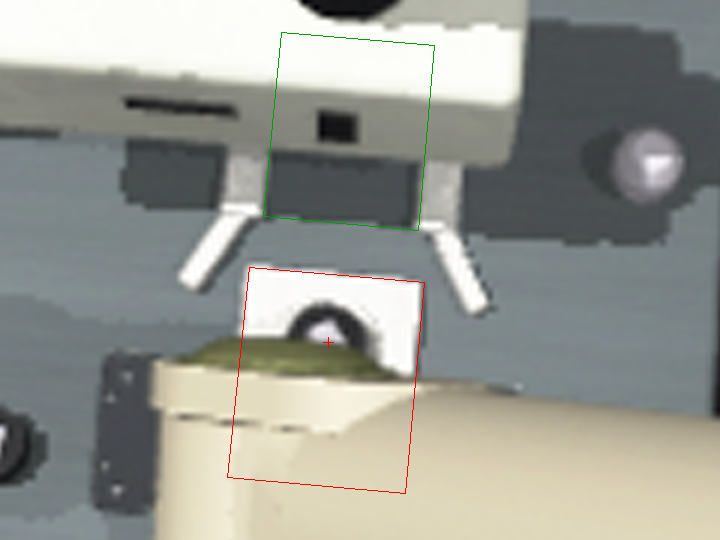

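View pics/side7.png

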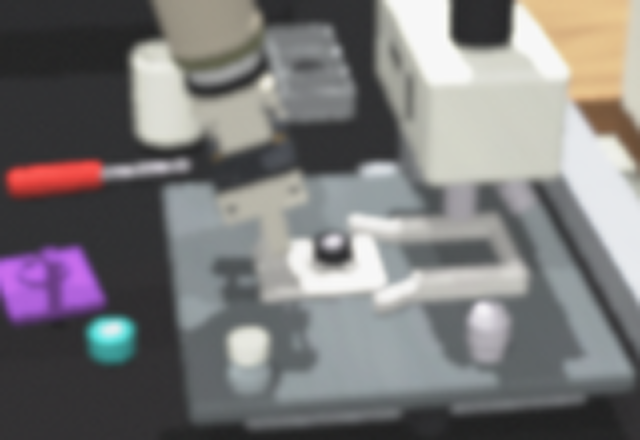

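Emit:
play_rows(
  travel=[
    [0.001, -0.0039, 0],
    [0.001, -0.0039, 0],
    [0.001, -0.0039, 0],
    [0.001, -0.0039, 0],
    [0.001, -0.0039, 0],
  ],
  turn=[
    [0, 0, 0],
    [0, 0, 0],
    [0, 0, 0],
    [0, 0, 0],
    [0, 0, 0],
  ],
)

```text
time_s: 11.75
tcp_pos: [0.5761, 0.0637, 0.1056]
ee_rot: [-1.573, 1.311, -0.002]
ft_force: [-0.6, 1.3, -3.5]
width: 0.129
```

Emit:
play_rows(
  travel=[
    [0.001, -0.0039, 0],
    [0.001, -0.0039, 0],
    [0.001, -0.0039, 0],
    [0.001, -0.0039, 0],
    [0.001, -0.0039, 0],
  ],
  turn=[
    [0, 0, 0],
    [0, 0, 0],
    [0, 0, 0],
    [0, 0, 0],
    [0, 0, 0],
  ],
)

```text
time_s: 12.25
tcp_pos: [0.5962, 0.0636, 0.1058]
ee_rot: [-1.573, 1.311, -0.002]
ft_force: [0.7, 0.3, -4.2]
width: 0.126
```

Emit:
play_rows(
  travel=[
    [0.001, -0.0039, 0],
    [0.001, -0.0039, 0],
    [0.0005, -0.002, 0],
    [0.0005, 0, 0],
    [0, 0, 0],
  ],
  turn=[
    [0, 0, 0],
    [0, 0, 0],
    [0, 0, 0],
    [0, 0, 0],
    [0, 0, 0],
  ],
)

```text
time_s: 12.75
tcp_pos: [0.6062, 0.0636, 0.1056]
ee_rot: [-1.573, 1.31, -0.002]
ft_force: [-0.0, -0.6, -3.1]
width: 0.128
```

```bash
python3 - <<'E'
from car import *
s=info("8")
S=snapshot("top"); carrier(S,guess=[.65,.063])
E
```

```text
q [ 0.4406  0.7828 -1.0356  2.1267  1.3307  0.765   0.0999] tcp [0.6062 0.0636 0.1056] lean 14.92 zax [ 0.0003  1.     -0.0005] F [-0.0305 -0.5897 -3.1029] w 0.128
grasp pt [0.6034 0.0637 0.1162]
spec [0.6749 0.0639 0.1056] [0.6753 0.064  0.1035] 3
```

```bash
sleep 1
```

```text
(no output)
```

View pics/top8.png

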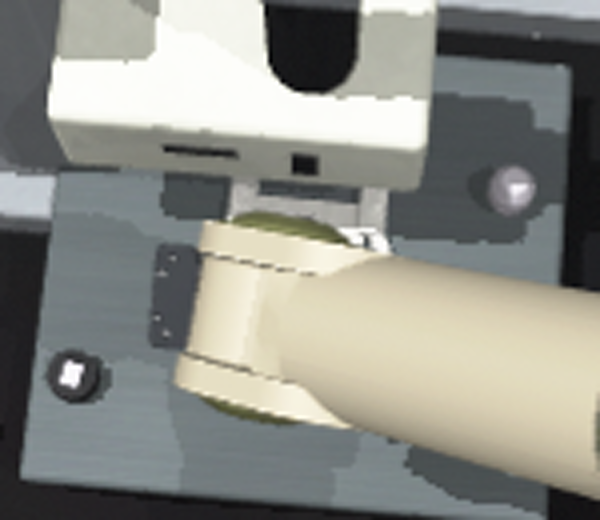

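View pics/side8.png

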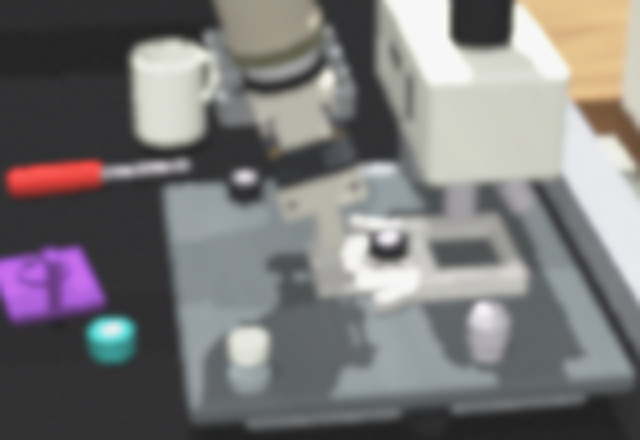

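Carrier nose is in the channel. I'll open partway and tilt in place around the tab.

Emit:
play_rows(
  travel=[
    [0, 0, 0],
    [0, 0, 0],
    [0, 0, 0],
    [0, 0, 0],
    [0, 0, 0],
  ],
  turn=[
    [0, 0, 0],
    [0, 0, 0],
    [0, 0, 0],
    [0, 0, 0],
    [0, 0, 0],
  ],
  hand=0.6,
)

```text
time_s: 13.4
tcp_pos: [0.6061, 0.0637, 0.1056]
ee_rot: [-1.573, 1.31, -0.002]
ft_force: [0.2, -0.1, 0.3]
width: 0.396
```

```bash
python3 - <<'E'
from car import *
s=info("9")
R=tool(np.radians(38),0,1)
plan(s,np.array([.6034,.0636,.1162])+.011*R[:,0],R,10)
from sim import *
q=np.array(s["joints"]);go(go(q,*tg([.6034,.0636,.1162],38,0),10),*tg([.668,.0636,.1162],38,0),10)
E
```

```text
q [ 0.4405  0.7827 -1.0356  2.1268  1.3305  0.765   0.1001] tcp [0.6061 0.0637 0.1056] lean 14.92 zax [ 0.0002  1.     -0.0006] F [ 0.2428 -0.0617  0.3229] w 0.396
grasp pt [0.6033 0.0637 0.1162]
angle 23.084443285508378 turn/row [ 0.     -0.0001 -0.0403]
dist 0.0044883636770179395
[[-0.0001, -0.0004, -0.0], [-0.0001, -0.0004, -0.0], [-0.0, -0.0004, -0.0], [-0.0, -0.0004, -0.0], [-0.0, -0.0004, -0.0], [0.0, -0.0004, -0.0], [0.0, -0.0004, -0.0], [0.0, -0.0004, -0.0], [0.0001, -0.0004, -0.0], [0.0001, -0.0004, -0.0]]
[ 0.4   0.85 -1.06  2.41  2.12  1.02 -0.66] step 0.091 bad [] elb [ 0.44 -0.23  0.69] wr [0.41 0.06 0.37]
[ 0.41  0.86 -1.02  2.27  2.09  0.92 -0.53] step 0.014 bad [] elb [ 0.45 -0.24  0.69] wr [0.47 0.06 0.37]
```

Emit:
play_rows(
  travel=[
    [0, -0.0004, 0],
    [0, -0.0004, 0],
    [0, -0.0004, 0],
    [0, -0.0004, 0],
    [0, -0.0004, 0],
  ],
  turn=[
    [0, 0, -0.04],
    [0, 0, -0.04],
    [0, 0, -0.04],
    [0, 0, -0.04],
    [0, 0, -0.04],
  ],
)

```text
time_s: 14.0
tcp_pos: [0.6081, 0.0638, 0.1065]
ee_rot: [-1.571, 1.108, -0.001]
ft_force: [-0.3, 0.2, 0.5]
width: 0.401
```

Emit:
play_rows(
  travel=[
    [0, -0.0004, 0],
    [0, -0.0004, 0],
    [0, -0.0004, 0],
    [0, -0.0004, 0],
    [0, -0.0004, 0],
  ],
  turn=[
    [0, 0, -0.04],
    [0, 0, -0.04],
    [0, 0, -0.04],
    [0, 0, -0.04],
    [0, 0, -0.04],
  ],
)

```text
time_s: 14.5
tcp_pos: [0.6098, 0.0637, 0.1075]
ee_rot: [-1.571, 0.909, -0.0]
ft_force: [-0.1, -1.2, 0.5]
width: 0.399
```

Emit:
play_rows(
  travel=[
    [0, 0, 0],
  ],
  turn=[
    [0, 0, 0],
  ],
)

```text
time_s: 14.6
tcp_pos: [0.6087, 0.0638, 0.1063]
ee_rot: [-1.572, 0.912, 0.0]
ft_force: [-0.6, 0.3, -0.7]
width: 0.401
```

```bash
python3 - <<'E'
from car import *
s=info("10")
S=snapshot("top"); carrier(S,guess=[.655,.063])
R=tool(np.radians(38),0,1)
plan(s,np.array([.6034,.0636,.1162])+.011*R[:,0],R,2)
E
```

```text
q [ 0.3962  0.8482 -1.0592  2.4087  2.1134  1.0141 -0.6612] tcp [0.6087 0.0638 0.1063] lean 37.75 zax [-0.0008  1.     -0.0005] F [-0.5657  0.2557 -0.6825] w 0.401
grasp pt [0.602  0.0638 0.115 ]
spec [0.6554 0.0632 0.1029] [0.6557 0.063  0.1026] 134
angle 0.259001343134602 turn/row [ 0.0005  0.0001 -0.0022]
dist 0.0018965289094171392
[[-0.0, -0.0009, -0.0001], [-0.0, -0.0009, -0.0001]]
```

```bash
sleep 1
```

```text
(no output)
```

View pics/top10.png

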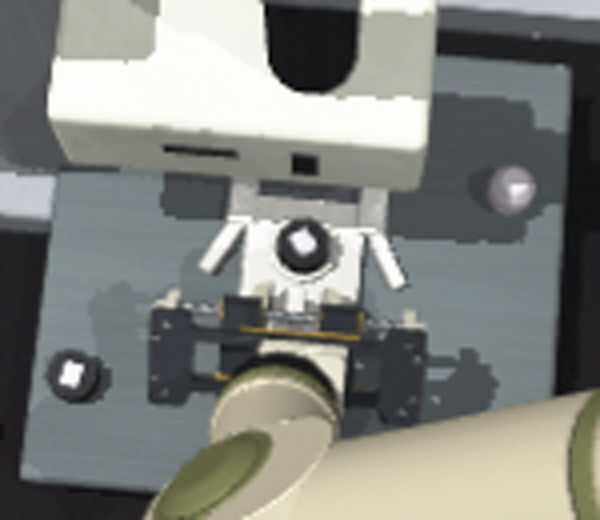

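View pics/side10.png

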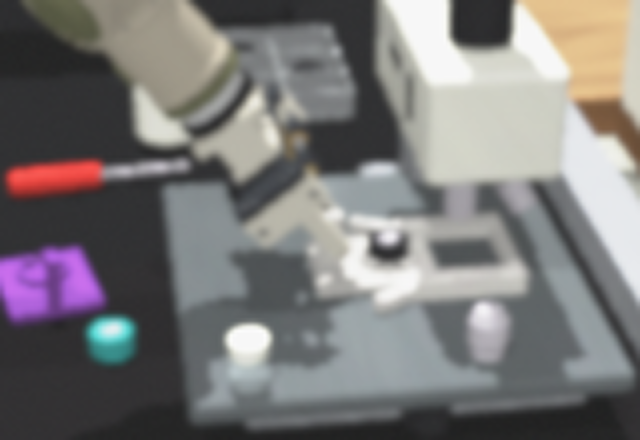

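Tool is leaned 38° around the tab. The specimen is seated at (302,245) in the zoom, and the carrier is square in the mouth. Re-gripping.

Emit:
play_rows(
  travel=[
    [0, -0.001, 0],
    [0, 0, 0],
    [0, 0, 0],
    [0, 0, 0],
    [0, 0, 0],
  ],
  turn=[
    [0, 0, 0],
    [0, 0, 0],
    [0, 0, 0],
    [0, 0, 0],
    [0, 0, 0],
  ],
  hand=1,
  grip_force=20,
)

```text
time_s: 15.25
tcp_pos: [0.6106, 0.0636, 0.108]
ee_rot: [-1.572, 0.91, -0.001]
ft_force: [-0.1, -0.0, 1.7]
width: 0.131
```

Emit:
play_rows(
  travel=[
    [0, 0, 0],
    [0, 0, 0],
  ],
  turn=[
    [0, 0, 0],
    [0, 0, 0],
  ],
)

```text
time_s: 15.45
tcp_pos: [0.6106, 0.0636, 0.108]
ee_rot: [-1.572, 0.91, -0.001]
ft_force: [-0.7, -0.3, 3.3]
width: 0.13
```

Emit:
play_rows(
  travel=[
    [0.003, -0.0039, 0],
    [0.003, -0.0039, 0],
    [0.003, -0.0039, 0],
    [0.003, -0.0039, 0],
    [0.003, -0.0039, 0],
  ],
  turn=[
    [0, 0, 0],
    [0, 0, 0],
    [0, 0, 0],
    [0, 0, 0],
    [0, 0, 0],
  ],
)

```text
time_s: 15.95
tcp_pos: [0.6338, 0.0643, 0.108]
ee_rot: [-1.571, 0.912, 0.002]
ft_force: [-9.0, -0.1, 8.3]
width: 0.127
```

```bash
python3 - <<'E'
from car import *
s=info("11")
S=snapshot("top"); carrier(S,guess=[.675,.063])
E
```

```text
q [ 0.4041  0.8483 -1.0437  2.3529  2.1012  0.9719 -0.6054] tcp [0.6338 0.0643 0.108 ] lean 37.75 zax [-0.0022  1.     -0.0003] F [-9.0401 -0.0682  8.2765] w 0.127
grasp pt [0.6271 0.0643 0.1167]
spec [0.6784 0.0637 0.1031] [0.679  0.0641 0.1029] 133
```

View pics/side11.png

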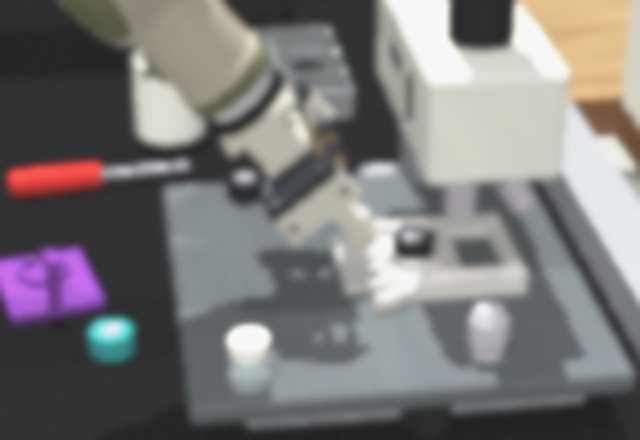

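Emit:
play_rows(
  travel=[
    [-0.0008, -0.0006, 0],
    [0, 0, 0],
  ],
  turn=[
    [0, 0, 0],
    [0, 0, 0],
  ],
)

```text
time_s: 16.3
tcp_pos: [0.6345, 0.0632, 0.1082]
ee_rot: [-1.572, 0.912, -0.002]
ft_force: [-0.7, -0.3, -2.6]
width: 0.128
```

Forces back to normal. Continue.

Emit:
play_rows(
  travel=[
    [0.003, -0.0039, 0],
    [0.003, -0.0039, 0],
    [0.003, -0.0039, 0],
    [0.003, -0.0039, 0],
  ],
  turn=[
    [0, 0, 0],
    [0, 0, 0],
    [0, 0, 0],
    [0, 0, 0],
  ],
)

```text
time_s: 16.7
tcp_pos: [0.6553, 0.0634, 0.1088]
ee_rot: [-1.572, 0.911, -0.002]
ft_force: [0.2, -0.6, -4.5]
width: 0.129
```

```bash
python3 - <<'E'
from car import *
s=info("12")
S=snapshot("top"); carrier(S,guess=[.695,.063])
E
```

```text
q [ 0.4076  0.8508 -1.0291  2.3063  2.0894  0.9417 -0.5631] tcp [0.6553 0.0634 0.1088] lean 37.81 zax [ 0.0008  1.     -0.0006] F [ 0.1605 -0.5566 -4.5052] w 0.129
grasp pt [0.6485 0.0634 0.1175]
spec [0.6931 0.0627 0.1037] [0.6927 0.0633 0.1032] 75
```

View pics/side12.png

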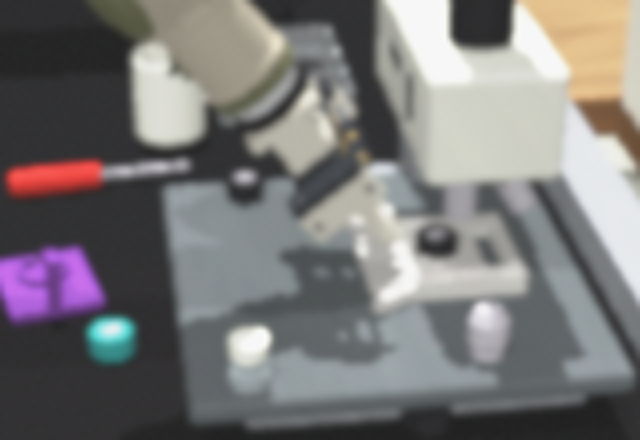

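View pics/top12.png

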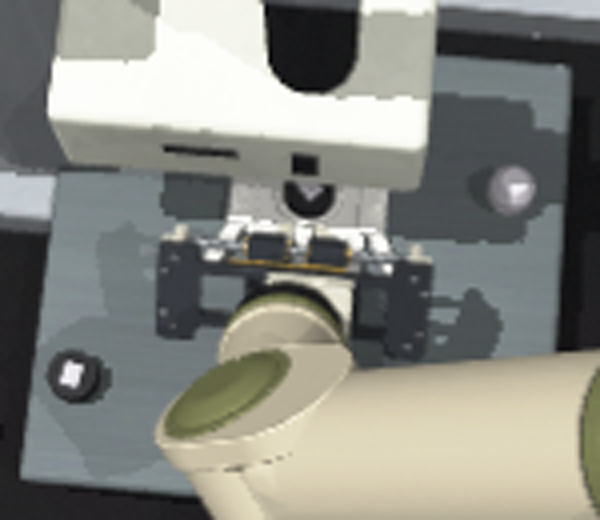

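Emit:
play_rows(
  travel=[
    [0.0032, -0.0038, 0],
    [0.0032, -0.0038, 0],
    [0.0032, -0.0038, 0],
  ],
  turn=[
    [0, 0, 0],
    [0, 0, 0],
    [0, 0, 0],
  ],
)

```text
time_s: 17.15
tcp_pos: [0.6701, 0.0636, 0.1084]
ee_rot: [-1.572, 0.911, -0.001]
ft_force: [0.1, 0.4, -3.8]
width: 0.129
```

Emit:
play_rows(
  travel=[
    [0.0012, -0.0016, 0],
    [0.0012, -0.0016, 0],
  ],
  turn=[
    [0, 0, 0],
    [0, 0, 0],
  ],
)

```text
time_s: 17.35
tcp_pos: [0.6738, 0.0636, 0.1085]
ee_rot: [-1.572, 0.911, -0.001]
ft_force: [0.0, -0.2, -4.1]
width: 0.125
```

Emit:
play_rows(
  travel=[
    [0.0014, -0.0014, 0],
    [0.0012, -0.0016, 0],
  ],
  turn=[
    [0, 0, 0],
    [0, 0, 0],
  ],
)

```text
time_s: 17.55
tcp_pos: [0.6759, 0.0635, 0.108]
ee_rot: [-1.573, 0.913, -0.001]
ft_force: [-20.3, -5.3, 13.8]
width: 0.129
```

```bash
python3 - <<'E'
from car import *
s=info("13")
S=snapshot("side"); W=cloud(S);z=W[...,2]
k=(z>.097)&(z<.107)&(abs(W[...,0]-.72)<.035)&(abs(W[...,1]-.063)<.03); print("side spec",np.median(W[k],0),k.sum())
I=cv2.resize(S["pixels"][:,:,::-1],None,fx=6,fy=6,interpolation=cv2.INTER_CUBIC)
o=np.array([.7075,.063,.07])
def poly(P,col): cv2.polylines(I,[np.round((proj(S,P)+.5)*6).astype(int)],True,col,1)
a=np.linspace(0,6.28,40)
poly(o+np.c_[.014+.02*np.cos(a),.02*np.sin(a),0*a+.032],(0,0,255))
poly(o+np.array([[-.052,-.006,.06],[-.028,-.006,.06],[-.028,.006,.06],[-.052,.006,.06]]),(255,0,255))
poly(o+np.array([[-.055,-.045,.01],[.055,-.045,.01],[.055,.045,.01],[-.055,.045,.01]]),(0,255,0))
cv2.imwrite("pics/ov13.png",I[150*6:210*6,240*6:340*6])
E
```

```text
q [ 0.4078  0.8566 -1.0143  2.2603  2.0762  0.9126 -0.5186] tcp [0.6759 0.0635 0.108 ] lean 37.71 zax [-0.0006  1.     -0.0013] F [-20.3388  -5.2648  13.8238] w 0.129
grasp pt [0.6692 0.0635 0.1167]
side spec [0.7187 0.0578 0.103 ] 51
```

```bash
sleep 1
```

```text
(no output)
```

View pics/ov13.png

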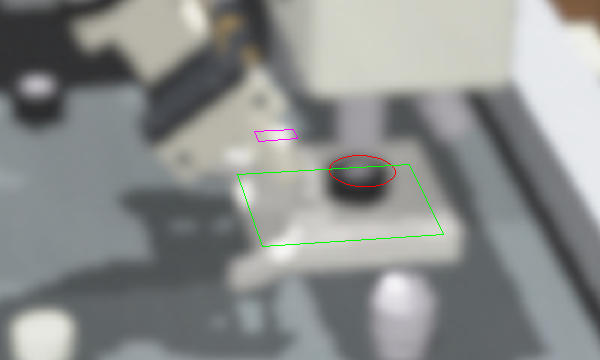

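View pics/top13.png

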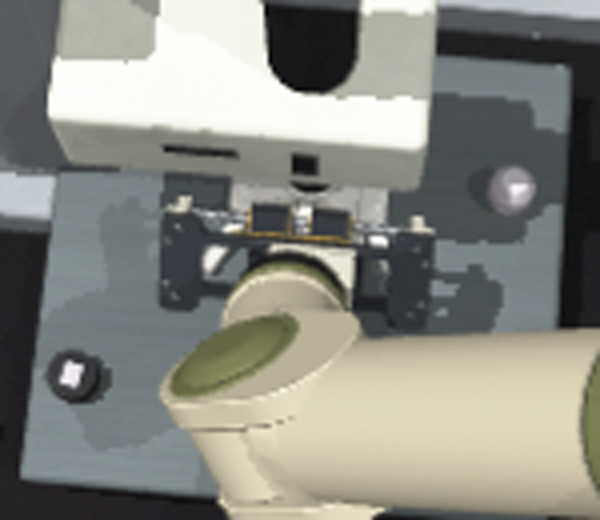

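Contact with about 20 N came within 1 mm of the predicted home position. Releasing.

Emit:
play_rows(
  travel=[
    [-0.0004, 0.0002, 0],
    [0, 0, 0],
    [0, 0, 0],
    [0, 0, 0],
    [0, 0, 0],
  ],
  turn=[
    [0, 0, 0],
    [0, 0, 0],
    [0, 0, 0],
    [0, 0, 0],
    [0, 0, 0],
  ],
  hand=0.6,
)

```text
time_s: 18.2
tcp_pos: [0.6774, 0.0637, 0.1086]
ee_rot: [-1.572, 0.91, -0.001]
ft_force: [-0.4, -0.1, -0.6]
width: 0.397
```

Emit:
play_rows(
  travel=[
    [-0.01, 0, 0],
    [-0.015, 0, 0],
    [-0.015, 0, 0],
    [-0.015, 0, 0],
    [-0.015, 0, 0],
  ],
  turn=[
    [0, 0, 0],
    [0, 0, 0],
    [0, 0, 0],
    [0, 0, 0],
    [0, 0, 0],
  ],
)

```text
time_s: 18.7
tcp_pos: [0.6333, 0.0637, 0.1653]
ee_rot: [-1.572, 0.91, -0.001]
ft_force: [-0.8, -0.4, 0.5]
width: 0.4
```

```bash
python3 - <<'E'
from car import *
s=info("14")
for c in("top","side"):
    S=snapshot(c); W=cloud(S);z=W[...,2]
    k=(z>.120)&(z<.134)&(abs(W[...,0]-.667)<.03)&(abs(W[...,1]-.063)<.02); print(c,"tab",np.median(W[k],0) if k.any() else 0,k.sum())
    if c=="side":
        k=(z>.097)&(z<.107)&(abs(W[...,0]-.72)<.035)&(abs(W[...,1]-.063)<.03); print("spec",np.median(W[k],0),k.sum())
    I=cv2.resize(S["pixels"][:,:,::-1],None,fx=6,fy=6,interpolation=cv2.INTER_CUBIC)
    o=np.array([.7075,.063,.07])
    def poly(P,col): cv2.polylines(I,[np.round((proj(S,P)+.5)*6).astype(int)],True,col,1)
    poly(o+np.array([[-.052,-.006,.06],[-.028,-.006,.06],[-.028,.006,.06],[-.052,.006,.06]]),(255,0,255))
    poly(o+np.array([[-.055,-.045,.01],[.055,-.045,.01],[.055,.045,.01],[-.055,.045,.01]]),(0,255,0))
    x,y=(200,120) if c=="top" else (240,140)
    cv2.imwrite(f"pics/ov14{c}.png",I[y*6:(y+80)*6,x*6:(x+110)*6])
E
```

```text
q [ 0.4418  0.7176 -1.0716  2.3215  1.9709  0.8594 -0.5128] tcp [0.6333 0.0637 0.1653] lean 37.87 zax [-0.0001  1.     -0.001 ] F [-0.7557 -0.3602  0.4921] w 0.4
grasp pt [0.6265 0.0637 0.174 ]
top tab [0.6676 0.0634 0.1295] 33
side tab [0.6649 0.0584 0.1266] 28
spec [0.7178 0.0565 0.1035] 52
```

```bash
sleep 1
```

```text
(no output)
```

View pics/ov14top.png

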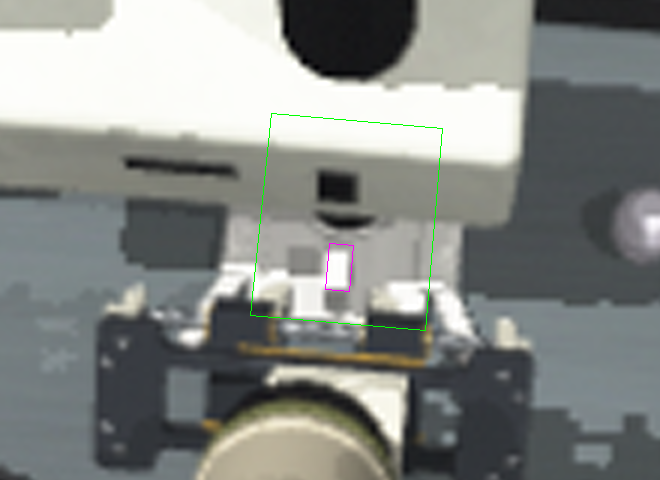

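View pics/ov14side.png

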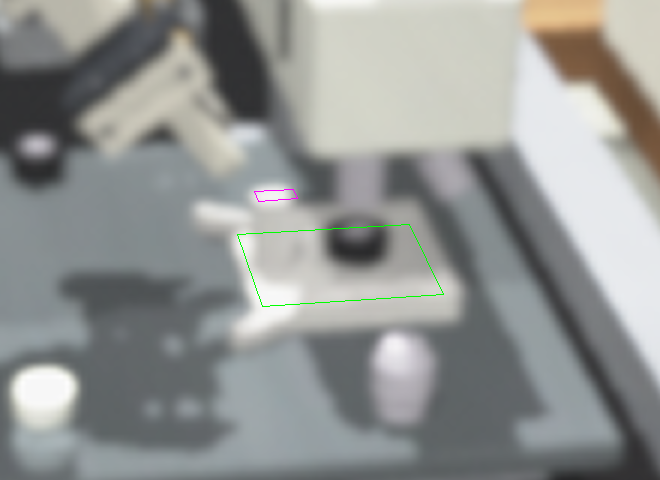

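The tab measures at (0.6676, 0.0634) against the expected (0.6675, 0.063). The specimen is upright under the objective and the tool is clear. Handing in.

```bash
python3 - <<'E'
from rig import *
print(close_job())
E
```

```text
the job is handed in; nothing more can be done
None
```

The carrier is in the guides, up against the end stop with the specimen still seated. The gripper is open and clear of it, and I handed the job in at about 19 s of the 42 s allowed; the hand-in gave no verdict.

**How it went:**
- Gripping with the full 38° lean at the carrier's starting position was out of reach: joints 3 and 4 ran up to their limits. Joint 4 read 2.5601 against its 2.56 limit for a moment.
- I gripped the tab at about 15° instead, squared the carrier and slid its nose into the channel. There I let go, leaned to 38° around the tab, gripped again and slid it home.
- Partway down the channel the carrier was pressing on the deck with about 8 N and dragging. I raised the tool slightly and the force went away.
- At the end stop the contact force was about 20 N along the slide, within 1 mm of where I expected it. I then released and backed off.

**Last checks:**
- **Top camera:** the tab is at (0.6676, 0.0634) m, against an expected (0.6675, 0.063).
- **Side camera:** it reads 3–5 mm lower in x and y (tab at 0.665, 0.058), much like the offset it showed at the start. I trusted the top camera.
- **Specimen:** in the side view it is upright in the rim, with its top at 0.103 m against an expected 0.102. The head hides most of it from the top camera, so I only confirmed its position in the rim roughly.
- **Bystanders:** those in the last pictures (spare mount, jar and spare objective) looked unmoved. I did not measure them, and the mug, wash bottle and screwdriver were outside those last pictures.

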